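# Strip a board feeder for cleaning: roller out, stop pins into the dish

## Robot

A 6-joint arm with a two-finger parallel gripper is mounted at the origin on the work surface. World frame = base frame: x ahead of the robot, y to its left, z up, the work surface at z = 0. Lengths are in m, angles in rad, forces in N, time in s.
With the tool pointing down it reaches from about 0.35 to 0.775 m from the base axis. Payload 5.5 kg.
Tool frame: the origin (TCP) lies between the finger pads; the fingertips stand 22 mm ahead of it and the grasp point (between the pads) lies 3 mm ahead of it (ctrl.tip_reach is the distance from the TCP to the fingertips, in m); z points along the fingers, x is the direction in which the jaws open and shut, and the axes are right-handed (so a half turn about z gives the same grasp; the last joint's range is limited). The gripper opens to 85 mm and grips with 20 to 120 N. Pads are 22 mm wide; open, the fingers measure 114 mm over their backs; the gripper's body (76 mm by 85 mm) begins 54 mm behind the grasp point. The pads swing forward as they close: fully open they stand 13 mm farther back than shut.
Start: joints at [0.991, 0.313, 0.046, 1.304, 0, 1.431], TCP at [0.245, 0.52, 0.253] pointing down, gripper open.
Joint ranges: [-2.76, 2.76], [-0.86, 1.69], [-1.03, 1.26], [-2.2, 2.34], [-1.47, 1.5], [-3.14, 3.14]. Speed limits (rad/s): [2.57, 2.57, 3.14, 3.14, 3.14, 3.14].

## Interface

Orientations are given as a rotation vector (axis times angle).
In Python, from rig import sensors, camera, ctrl gives the robot as it stands.
- The arm moves only by the tool drive_tool, never from a script. Its argument "commands" is one flat list of numbers, 6 for each row, row after row: the shift along the tool's x, y, z in cm, then the turn, a rotation vector about the tool's x, y, z in units of 6 degrees (1.0 is 6 degrees). In form: [x, y, z, rx, ry, rz, x, y, z, rx, ry, rz, ...]. A call has 1 to 8 rows; each row shifts and turns the pose as measured when the row begins, along the tool's axes as they then stand; what a row does not reach is not made up. A row lasts 1/8 s, in which the tool goes at most 62.5 mm and 10.7 degrees, less where a joint would pass 70% of its speed; a pose out of reach is approached as far as the arm can. A call is refused whole if a number of a shift passes 6.25 or a number of a turn 1, either way. A call with a gripper value outside its range is refused whole. "claw" is the closure, from 0 (fully open) to 1 (shut), set as the call begins (left out, the last holds). The fingers move at their own pace and stop on an object; the grip force is fixed at half the most. Time passes only in rows, so rows that do not move let the fingers close. It gives the time, the measured TCP pose, the force and the opening at its end, in the units of the state.
- sensors.state(): the state, without advancing time (a new reading comes with each control period).
- camera(name): name is "scene" or "top" or "wrist"; returns a dict with "img" (400x640x3 uint8, blue, green, red), "fov_y" (degrees; the focal length in pixels is half the picture's height over the tangent of half this angle, whatever the lens; pixels are square), "cx", "cy" (the principal point, pixels), "k1" (the pictures are not rectified: a ray, as slopes to the right and down, at radius r is drawn at 1 + k1 r^2 times it, then the intrinsics apply), "world_from_camera" (4x4, takes a point from camera to world coordinates). Camera axes: x right, y up, looking along -z (the intrinsics and any distortion apply to the point x, -y, -z); pixel columns grow to the right and rows downward; lengths in m; the calibration is good to about 2 mm. A picture is of the moment at which its call begins. There is no depth.
- ctrl.sign_off(): hands the job in, once; it reports no verdict.
The state is a dict: "time": time; "joints": joint angles; "dq": joint speeds; "joint_efforts": joint torques, N m; "ee_pos": TCP position; "tcp_rot": TCP orientation; "wrist_force": force on the tool from outside, world axes, zero at the start; "ft_torque": the same for the moment, N m; "finger_gap": opening from 0.0 (shut) to 1.0 (fully open).
Only numpy, scipy, OpenCV 4.12 (cv2) and the standard library are available. Lean on these libraries where they do the work, as an engineer would, in place of code of your own. Each camera call takes 0.05 s, during which the arm holds its last target. There are 200 camera calls.

## Task

Strip the small board feeder for cleaning: flip both red cam levers over to the rear until they are open and leave them so, then bring the feed roller forward off its ledges, lower it out through the open bottoms of its slots and lay it in the wooden cradle with its axle ends resting in the two notches. Put every orange stop pin from the grey pocket tray into the yellow dish, which stays standing flat on the bench. Leave the other things on the bench where they are.

Things in the scene. Friction and masses are not known exactly. Their poses are not given: they have to be found in the camera images.
- feeder: Blue board feeder, fixed. Origin on the bench below the roller seat; x from its open front (robot side) to its rear, y along the roller axle, z up. Bed x -110..110, y -85..85, top 58 mm. Grey rear housing from x 62 back, 124 wide, top 142. Two aluminium plates 6 thick, inner faces at y -56 and 56, x -45..64, z 102..140, open above between them; red levers outside, slots as told at feeder_seat.
- feeder_seat (a point): Middle of the seated roller axle: x 0, y 0, z 120 mm of the feeder, same axes. Slot in each plate, feeder frame: a ledge carries the axle (top z 114, front end x -11; back stop x 8; slot 15 high), in front of it the slot turns down (x -33..-11) and is open at the bottom, z 102; a leg closes its front (x -45..-33). With closed levers the axle cannot leave.
- slot_mouth (a point): Middle between the two slot mouths, x -22, z 102 mm in the feeder frame, same axes. The seated axle gets out by going about 22 mm forward (-x), straight down at least 26 mm from the seat until clear below the plates, then forward. Lift only when it is more than 75 mm forward of the seat, as open lever lobes overhang the axle ends.
- lever_left (a joint): Red cam lever outside the feeder's +y plate. 0 = upright, closed, its steel lobe hanging down in front of the axle; grows as the handle tips to the feeder's rear (+x); 1.5 rad = open stop, handle nearly level, lobe pointing level forward. Starts -0.15..0.2. Friction hinge: about 3 N at the tip; stays where left.
- lever_right (a joint): The same lever on the outer face of the feeder's -y plate, same sense (opens towards the feeder's rear).
- lever_left_pivot (a point): Hinge of the left lever, x -22, y 69, z 142 mm in the feeder frame; hinge axis = feeder y. Handle 11 to 15 mm thick (x), 10 to 14 wide (y), reaching 57 mm from the pivot; lobe reaching 34 mm the other way, 16 wide. Open, the lobe lies at x -22..-56, z 134..150 in the feeder frame.
- lever_right_pivot (a point): Hinge axis of the right lever, at x = -22, y = -69, z = 142 mm in the feeder's frame.
- roller: Feed roller, about 450 g: black rubber cylinder 40 mm diameter, 88 long; at each end a grey square block 46 x 46 x 8, then a square steel axle end 12 x 12, 24 long; overall 152. Origin: middle of the axle; y along the axle. On a flat surface it rests on its square blocks, axle 23 mm up, and does not roll. Grasp it across the rubber.
- cradle: Wooden cradle, fixed, origin at the centre of its underside. Base 70 x 152 x 12 mm; uprights 12 thick at y -64 and 64 (inner faces at -58 and 58), 56 wide in x, each with a notch open at the top: 24 mm wide (x), floor 50 mm, horn tops 68 mm above the bench. y runs from notch to notch.
- cradle_rest (a point): Where the middle of the roller's axle lies when its axle ends rest in both notches: 56 mm above the bench at the cradle's middle; axes as the cradle's.
- tray: Grey pocket tray, fixed, 200 (x) x 120 (y) x 30 mm high, origin at the centre of its underside. Eight square pockets 16 x 16 mm, 26 deep, at x = -72, -24, 24, 72 and y = -33, 33 mm. Five to seven of them hold a stop pin.
- dish: Loose yellow square dish, outside 128 x 128 x 40 mm high, walls and floor about 4 mm, 350 g. Origin at the centre of its underside, z up.
- pin0: Stop pin (may be absent): square orange head 24 x 24 x 16 mm on a round steel shank 12 mm diameter, 22 long, 30 g. Origin at the centre of the head's underside, z up through the head (head centre 8 mm above it). In the tray the head's underside rests on the tray top, shank in the pocket at x = -72, y = -33 mm.
- pin1: Stop pin (may be absent): square orange head 24 x 24 x 16 mm on a round steel shank 12 mm diameter, 22 long, 30 g. Origin at the centre of the head's underside, z up through the head (head centre 8 mm above it). In the tray the head's underside rests on the tray top, shank in the pocket at x = -24, y = -33 mm.
- pin2: Stop pin (may be absent): square orange head 24 x 24 x 16 mm on a round steel shank 12 mm diameter, 22 long, 30 g. Origin at the centre of the head's underside, z up through the head (head centre 8 mm above it). In the tray the head's underside rests on the tray top, shank in the pocket at x = 24, y = -33 mm.
- pin3: Stop pin (may be absent): square orange head 24 x 24 x 16 mm on a round steel shank 12 mm diameter, 22 long, 30 g. Origin at the centre of the head's underside, z up through the head (head centre 8 mm above it). In the tray the head's underside rests on the tray top, shank in the pocket at x = 72, y = -33 mm.
- pin4: Stop pin (may be absent): square orange head 24 x 24 x 16 mm on a round steel shank 12 mm diameter, 22 long, 30 g. Origin at the centre of the head's underside, z up through the head (head centre 8 mm above it). In the tray the head's underside rests on the tray top, shank in the pocket at x = -72, y = 33 mm.
- pin5: Stop pin (may be absent): square orange head 24 x 24 x 16 mm on a round steel shank 12 mm diameter, 22 long, 30 g. Origin at the centre of the head's underside, z up through the head (head centre 8 mm above it). In the tray the head's underside rests on the tray top, shank in the pocket at x = -24, y = 33 mm.
- pin6: Stop pin (may be absent): square orange head 24 x 24 x 16 mm on a round steel shank 12 mm diameter, 22 long, 30 g. Origin at the centre of the head's underside, z up through the head (head centre 8 mm above it). In the tray the head's underside rests on the tray top, shank in the pocket at x = 24, y = 33 mm.
- pin7: Stop pin (may be absent): square orange head 24 x 24 x 16 mm on a round steel shank 12 mm diameter, 22 long, 30 g. Origin at the centre of the head's underside, z up through the head (head centre 8 mm above it). In the tray the head's underside rests on the tray top, shank in the pocket at x = 72, y = 33 mm.
- glue: White bottle with red cap, 56 diameter x 150 high. Bystander (sizes in mm); origin on its underside. Leave it alone.
- mug: Blue mug, 80 diameter x 90 high. Bystander (sizes in mm); origin on its underside. Leave it alone.
- tape_measure: Yellow and black tape measure 70 x 40 x 65 high. Bystander (sizes in mm); origin on its underside. Leave it alone.
- try_square: Try square with dark wooden stock and steel blade. Bystander (sizes in mm); origin on its underside. Leave it alone.

How it is judged:
On the way, in this order (a step that is already met when the one before it is completed fails the run):
1. both cam levers are flipped open while the roller still sits in its seat (value of joint each of lever_left, lever_right above 1.1 rad and distance between roller and feeder_seat below 0.016 m), for 0.1 s.
2. the roller has been lowered out of the slots: its axle is clear below the plates (z of roller in the frame of feeder_seat below -0.024 m and x of roller in the frame of feeder_seat above -0.06 m), for 0.05 s.
At the end, for the whole second after the job is handed in: Both levers open (over 1.1 rad); roller at rest in the cradle, its middle within 14 mm sideways and 6 mm in height of cradle_rest, axle within 0.15 rad of the cradle y; every pin present inside the dish (origin within 62 mm of its centre in x and y, under 60 mm up); dish flat (value of joint each of lever_left, lever_right above 1.1 rad and horizontal distance between roller and cradle_rest below 0.014 m and z of roller in the frame of cradle_rest between -0.006 and 0.006 m and angle between the y axis of roller and the y axis of cradle, either way round below 0.15 rad and linear speed of roller below 0.02 m/s and angle between dish's own z axis and vertical below 0.1 rad and x of pin0 in the frame of dish between -0.062 and 0.062 m and y of pin0 in the frame of dish between -0.062 and 0.062 m and z of pin0 in the frame of dish between 0 and 0.06 m and x of pin1 in the frame of dish between -0.062 and 0.062 m and y of pin1 in the frame of dish between -0.062 and 0.062 m and z of pin1 in the frame of dish between 0 and 0.06 m and x of pin2 in the frame of dish between -0.062 and 0.062 m and y of pin2 in the frame of dish between -0.062 and 0.062 m and z of pin2 in the frame of dish between 0 and 0.06 m and x of pin3 in the frame of dish between -0.062 and 0.062 m and y of pin3 in the frame of dish between -0.062 and 0.062 m and z of pin3 in the frame of dish between 0 and 0.06 m and x of pin4 in the frame of dish between -0.062 and 0.062 m and y of pin4 in the frame of dish between -0.062 and 0.062 m and z of pin4 in the frame of dish between 0 and 0.06 m and x of pin5 in the frame of dish between -0.062 and 0.062 m and y of pin5 in the frame of dish between -0.062 and 0.062 m and z of pin5 in the frame of dish between 0 and 0.06 m and x of pin6 in the frame of dish between -0.062 and 0.062 m and y of pin6 in the frame of dish between -0.062 and 0.062 m and z of pin6 in the frame of dish between 0 and 0.06 m and x of pin7 in the frame of dish between -0.062 and 0.062 m and y of pin7 in the frame of dish between -0.062 and 0.062 m and z of pin7 in the frame of dish between 0 and 0.06 m); the robot touches nothing.
It fails at once if a bystander (bottle, mug, tape measure, try square) is moved more than 30 mm (distance of any of glue, mug, tape_measure, try_square from where it was at the start of the episode above 0.03 m).
Of pin0, pin1, pin2, pin3, pin4, pin5, pin6, pin7 only 5 to 7 are there at a start; the rules pass over those that are not, and their reading is None.
At some moment in a run one of dish may be knocked a few centimetres aside while the robot is not near it.
Once in a run the grip may slacken for a moment while it holds something.
It also fails if it takes over 210 s, if anything falls off the work surface, if the arm or the gripper's body presses on something with over 40 N, if the wrist force passes 120 N, or if a joint passes its speed limit or range.

## Working session

There is one attempt and no reset: what is moved stays moved. The work goes in short steps, Python scripts to look and compute and a tool call to move; the robot and the scene stay as the last step left them, time stands still between calls to the robot, and variables do not carry over. Pictures are saved under pics/ and viewed, about 12 in all and at most 16, crops included, and the job is handed in when it is done.

Besides the shell and the picture viewer there is one more tool, called after "Request:" as name(argument=value, ...) on one line, values as JSON. drive_tool: Moves the arm, as the interface text tells. Its arguments: {"type":"object","properties":{"commands":{"type":"array","items":{"type":"number"}},"claw":{"type":"number"}},"required":["commands"]}

```bash
ls; mkdir -p pics
cat > h.py <<'E'
import numpy as np, cv2
from scipy.spatial.transform import Rotation as R
from rig import sensors, camera, ctrl
def cam(n,save=None):
    c=camera(n)
    if save: cv2.imwrite('pics/'+save,c['img'])
    return c
def f(c): return 200/np.tan(np.radians(c['fov_y'])/2)
def ray(c,u,v):
    d=np.array([(u-c['cx'])/f(c),(v-c['cy'])/f(c)]); s=d.copy()
    for _ in range(20): s=d/(1+c['k1']*(s@s))
    T=np.array(c['world_from_camera']); return T[:3,3],T[:3,:3]@np.array([s[0],-s[1],-1])
def onz(c,u,v,z):
    o,d=ray(c,u,v); return o+d*(z-o[2])/d[2]
def proj(c,p):
    T=np.array(c['world_from_camera']); q=T[:3,:3].T@(np.array(p)-T[:3,3]); s=np.array([q[0],-q[1]])/-q[2]
    s=s*(1+c['k1']*(s@s)); return s*f(c)+[c['cx'],c['cy']]
E
python3 - <<'E'
from h import *
for n in('scene','top'):
    c=cam(n,n+'0.png'); print(n,c['fov_y'],c['cx'],c['cy'],c['k1'],np.round(c['world_from_camera'],3))
print(sensors.state())
E
```

```text
pics
scene 52.84126620510462 325.2523072559034 201.50075657593854 -0.09968985308691221 [[ 0.515 -0.563  0.646  1.141]
 [ 0.857  0.327 -0.399 -0.413]
 [ 0.013  0.759  0.651  0.767]
 [ 0.     0.     0.     1.   ]]
top 55.09296802615693 317.50440795359526 204.21500751168134 -0.01682527370982627 [[-0.014  0.999 -0.051  0.439]
 [-1.    -0.016 -0.023 -0.018]
 [-0.024  0.051  0.998  1.259]
 [ 0.     0.     0.     1.   ]]
{'time': 0.1, 'joints': array([ 9.91395633e-01,  3.13908758e-01,  4.51153194e-02,  1.30361649e+00,
       -2.69731623e-05,  1.43121009e+00]), 'dq': array([ 0.00023541, -0.0011851 ,  0.00224506,  0.00062439,  0.00014838,
        0.00135977]), 'joint_efforts': array([ 3.02460234e-03, -4.81726241e+01,  2.99243939e+01,  1.27433095e-02,
       -1.05255435e-04, -3.36529183e-05]), 'ee_pos': array([0.24459654, 0.51992137, 0.25251673]), 'tcp_rot': array([ 2.65194291e+00,  1.68299002e+00, -2.29020554e-03]), 'wrist_force': array([-0.18298365, -0.20523837, -0.37088651]), 'ft_torque': array([ 0.01820281, -0.00450652, -0.02311799]), 'finger_gap': 1.0007903116916244}
```

View pics/scene0.png

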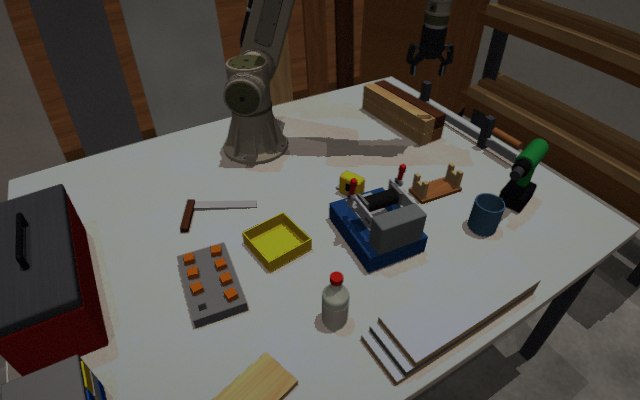

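View pics/top0.png

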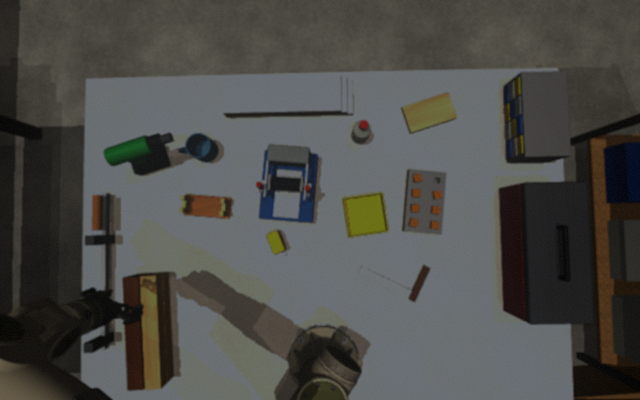

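The scene view shows 7 pins in the tray, the one empty pocket being the far one; the feeder faces the robot and both levers are upright. In the top view the feeder is at (290,185), dish (365,215), tray (425,200), cradle (206,206), tape measure (277,242).

```bash
cat >> h.py <<'E'
def blobs(img,lo,hi,amin=8):
    m=cv2.inRange(cv2.cvtColor(img,cv2.COLOR_BGR2HSV),lo,hi)
    cs,_=cv2.findContours(m,cv2.RETR_EXTERNAL,cv2.CHAIN_APPROX_NONE)
    out=[]
    for k in cs:
        M=cv2.moments(k)
        if M['m00']>=amin: out.append((M['m10']/M['m00'],M['m01']/M['m00'],M['m00'],k))
    return sorted(out,key=lambda b:-b[2])
E
python3 - <<'E'
from h import *
c=cam('top'); im=c['img']
hsv=cv2.cvtColor(im,cv2.COLOR_BGR2HSV)
for n,(u,v) in dict(bed=(267,205),cradle=(206,206),dish=(365,215),pin=(417,178),lev=(308,189),lev2=(260,185),tray=(425,200),blk=(290,185),tape=(275,240)).items(): print(n,hsv[v,u])
def rect(n,lo,hi,z,k=1,amin=30):
    for b in blobs(im,lo,hi,amin)[:k]:
        P=np.array([onz(c,*p[0],z)[:2] for p in b[3]],np.float32)
        r=cv2.minAreaRect(P); print(n,np.round(b[:3],1),np.round(r[0],4),np.round(r[1],4),round(r[2],1))
rect('bed',(105,150,30),(125,255,200),.058,3)
rect('dish',(22,120,60),(35,255,255),.04,3)
rect('cradle',(5,100,40),(16,255,255),.012,3,100)
rect('pins',(5,180,90),(16,255,255),.046,12,10)
rect('red',(0,150,60),(4,255,255),.19,5,6); rect('red2',(170,150,60),(180,255,255),.19,5,6)
E
```

```text
bed [110 162  82]
cradle [ 13 176 100]
dish [ 32 203 112]
pin [ 13 202 110]
lev [  0 200  92]
lev2 [  0 171  73]
tray [15 13 78]
blk [90 26 29]
tape [ 31 203 112]
bed [633.1 170.1 667.5] [ 0.5867 -0.9749] [0.0441 0.1839] 86.6
bed [305.7 210.6 218. ] [0.4876 0.0469] [0.0434 0.08  ] 80.2
bed [266.3 207.2 209. ] [0.4957 0.1724] [0.0379 0.0663] 89.5
dish [ 365.1  214.3 1495.5] [ 0.4674 -0.1403] [0.1253 0.1268] 7.6
dish [150.5 312.1 436. ] [0.1595 0.5506] [0.1751 0.0533] 6.1
dish [417.8 111.1 250.5] [ 0.7995 -0.3478] [0.0616 0.1486] 17.6
cradle [ 603.7  243.7 3217.5] [ 0.3575 -0.9088] [0.1591 0.7487] 81.4
cradle [133.7 356.6 824.5] [0.0198 0.6144] [0.2136 0.0514] 3.1
cradle [205.3 205.9 618.5] [0.5025 0.3723] [0.1457 0.0663] 84.3
pins [ 94.9 210.8  38.5] [0.4919 0.7295] [0.0875 0.0066] 0.9
pins [437.1 194.4  28.5] [ 0.5258 -0.3672] [0.019  0.0158] 89.1
pins [415.9 192.5  28.5] [ 0.5332 -0.3013] [0.019  0.0158] 89.1
pins [417.3 177.4  27. ] [ 0.5808 -0.3059] [0.019  0.0159] 89.0
pins [413.4 222.5  26. ] [ 0.4389 -0.2904] [0.0188 0.018 ] 70.2
pins [435.4 209.6  26. ] [ 0.4786 -0.361 ] [0.0221 0.0158] 89.1
pins [434.5 224.5  25. ] [ 0.4315 -0.3565] [0.0157 0.0159] 88.3
pins [414.5 207.5  25. ] [ 0.4859 -0.2953] [0.0157 0.016 ] 88.5
red [363.5 124.4  40. ] [ 0.7165 -0.1258] [0.0197 0.02  ] 88.8
red [307.2 187.9   8.5] [0.5395 0.0344] [0.0084 0.0113] 89.3
```

```bash
cat >> h.py <<'E'
def rows(target,yaw=None,tilt=None,n=None,smax=5.5):
    """rows (tool cm, 6deg units) from measured pose to target pos with tool down at yaw (deg)"""
    s=sensors.state(); p=s['ee_pos']; R0=R.from_rotvec(s['tcp_rot'])
    if yaw is None: R1=R0
    else:
        y=np.radians(yaw); R1=R.from_matrix(np.array([[np.cos(y),np.sin(y),0],[np.sin(y),-np.cos(y),0],[0,0,-1]]))
    rv=(R0.inv()*R1).as_rotvec(); d=np.array(target)-p
    if n is None: n=int(max(1,np.ceil(np.linalg.norm(d)*100/smax),np.ceil(np.degrees(np.linalg.norm(rv))/5.9)))
    for i in range(n):
        Ri=R0*R.from_rotvec(rv*i/n)
        print(np.round(np.r_[Ri.inv().apply(d/n)*100,np.degrees(rv)/n/6],2).tolist())
def st():
    s=sensors.state(); m=R.from_rotvec(s['tcp_rot']).as_matrix()
    print('t',round(s['time'],2),'p',np.round(s['ee_pos'],4),'yaw',round(np.degrees(np.arctan2(m[1,0],m[0,0])),2),'zax',np.round(m[:,2],3),'gap',round(s['finger_gap'],3),'F',np.round(s['wrist_force'],1),'j',np.round(s['joints'],2))
E
python3 -c "
from h import *
rows([.47,.10,.38],0)"
```

```text
[-2.58, 3.48, -1.16, 0.0, 0.0, 0.98]
[-2.21, 3.73, -1.16, 0.0, 0.0, 0.98]
[-1.82, 3.93, -1.16, 0.0, 0.0, 0.98]
[-1.41, 4.1, -1.16, 0.0, 0.0, 0.98]
[-0.98, 4.22, -1.16, 0.0, 0.0, 0.98]
[-0.54, 4.3, -1.16, 0.0, 0.0, 0.98]
[-0.09, 4.33, -1.16, 0.0, 0.0, 0.98]
[0.35, 4.32, -1.16, 0.0, 0.0, 0.98]
[0.79, 4.26, -1.16, 0.0, 0.0, 0.98]
[1.23, 4.16, -1.16, 0.0, 0.0, 0.98]
[1.65, 4.01, -1.16, 0.0, 0.0, 0.98]
```

Request:
drive_tool(commands=[-2.6,3.5,-1.2,0,0,1,-2.2,3.7,-1.2,0,0,1,-1.8,3.9,-1.2,0,0,1,-1.4,4.1,-1.2,0,0,1,-1,4.2,-1.2,0,0,1,-0.5,4.3,-1.2,0,0,1,-0.1,4.3,-1.2,0,0,1,0.4,4.3,-1.2,0,0,1])

```text
time: 1.15
ee_pos: [0.4056, 0.2058, 0.3481]
tcp_rot: [3.108, 0.426, -0.009]
wrist_force: [0.3, 0.1, 0.0]
finger_gap: 1.006
```

```bash
python3 -c "
from h import *
st();rows([.47,.10,.38],0)"
```

```text
t 1.15 p [0.4056 0.2058 0.3481] yaw 15.62 zax [-0.005 -0.006 -1.   ] gap 1.006 F [0.3 0.1 0. ] j [ 0.3   0.07 -0.02  1.48 -0.    1.59]
[1.11, 3.98, -1.05, 0.02, 0.02, 0.87]
[1.47, 3.86, -1.06, 0.02, 0.02, 0.87]
[1.81, 3.71, -1.06, 0.02, 0.02, 0.87]
```

Request:
drive_tool(commands=[1.1,4,-1,0,0,0.9,1.5,3.9,-1.1,0,0,0.9,1.8,3.7,-1.1,0,0,0.9,0.2,0.4,0,0,0,0.1])

```text
time: 1.65
ee_pos: [0.4739, 0.089, 0.3813]
tcp_rot: [3.136, -0.055, -0.007]
wrist_force: [-0.3, 0.9, -0.2]
finger_gap: 1.0
```

```bash
python3 -c "
from h import *
st();c=cam('wrist','w1.png');print(c['fov_y'],c['cx'],c['cy'],c['k1'],np.round(c['world_from_camera'],3));cv2.imwrite('pics/w1b.png',np.clip(c['img']*1.0,0,255).astype('u1'))"
```

```text
t 1.65 p [0.4739 0.089  0.3813] yaw -2.0 zax [-0.005 -0.005 -1.   ] gap 1.0 F [-0.3  0.9 -0.2] j [ 0.02  0.13  0.12  1.57 -0.01  1.63]
58.429155075810385 324.2369685880232 203.66849384667069 0.024806585902707932 [[ 0.999  0.033  0.014  0.477]
 [-0.036  0.955  0.294  0.164]
 [-0.004 -0.294  0.956  0.501]
 [ 0.     0.     0.     1.   ]]
```

View pics/w1.png

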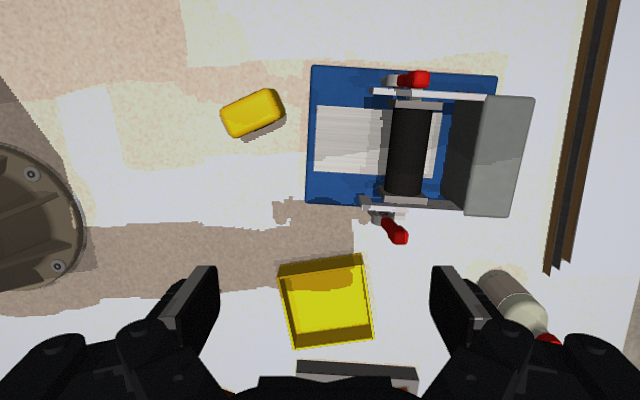

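The wrist view shows the feeder from above: front edge of the bed near u=310, +y edge near v=70, red levers at (415,78) and (395,230), roller at (408,150), dish (327,300), tape measure (252,112).

```bash
cat >> h.py <<'E'
def line(c,pts,z):
    P=np.array([onz(c,u,v,z)[:2] for u,v in pts],np.float32)
    vx,vy,x,y=cv2.fitLine(P,cv2.DIST_HUBER,0,.01,.01).ravel(); return np.array([x,y]),np.array([vx,vy])
E
python3 - <<'E'
from h import *
c=cam('wrist'); im=c['img']; hsv=cv2.cvtColor(im,cv2.COLOR_BGR2HSV)
m=cv2.inRange(hsv,(100,150,40),(125,255,255))
b=max(blobs(im,(100,150,40),(125,255,255)),key=lambda b:b[2]);print(np.round(b[:3]))
fr=[(np.argmax(m[v,280:400]>0)+280-.5,v) for v in range(80,195)]
up=[(u,np.argmax(m[40:120,u]>0)+40-.5) for u in range(322,480)]
lo=[(u,240-np.argmax(m[240:120:-1,u]>0)+.5) for u in range(315,355)]
for n,l in(('front',fr),('left',up),('right',lo)):
    for z in(.058,0):
        p,d=line(c,l,z); print(n,z,np.round(p,4),'ang',round(np.degrees(np.arctan2(d[1],d[0])),2))
print(lo[::8])
for lo_,hi in (((0,170,80),(6,255,255)),((174,170,80),(180,255,255))):
    for q in blobs(im,lo_,hi,30): print('red',np.round(q[:3],1),q[3].reshape(-1,2).min(0),q[3].reshape(-1,2).max(0),np.round(onz(c,q[0],q[1],.19),4))
E
```

```text
[ 343.  131. 5216.]
front 0.058 [0.454  0.1195] ang 84.35
front 0 [0.451  0.1136] ang 84.35
left 0.058 [0.5626 0.1868] ang -5.75
left 0 [0.5738 0.1897] ang -5.75
right 0.058 [0.4834 0.0272] ang -5.57
right 0 [0.4843 0.0091] ang -5.57
[(315, np.float64(203.5)), (323, np.float64(203.5)), (331, np.float64(204.5)), (339, np.float64(204.5)), (347, np.float64(205.5))]
red [420.7  79.2 265.5] [405  71] [430  88] [0.5544 0.173  0.19  ]
red [400.7 238.  157.5] [393 231] [408 244] [0.5423 0.0336 0.19  ]
red [551.9 339.3  42. ] [545 334] [560 344] [ 0.6969 -0.0815  0.19  ]
```

```bash
cat >> h.py <<'E'
FY=-5.7
F0=np.array([.563,.1025,0]); _y=np.radians(FY)
FR=np.array([[np.cos(_y),-np.sin(_y),0],[np.sin(_y),np.cos(_y),0],[0,0,1]])
def W(x,y,z): return F0+FR@np.array([x,y,z])/1000
def Fe(p): return FR.T@(np.array(p)-F0)*1000
E
python3 - <<'E'
from h import *
c=cam('wrist'); hsv=cv2.cvtColor(c['img'],cv2.COLOR_BGR2HSV)
m=(hsv[:,:,2]<60).astype('u1')*255
for v in (120,140,160,180):
    r=m[v,360:440]; k=np.where(r>0)[0]+360; print(v,k.min(),k.max(),[np.round(Fe(onz(c,u,v,.12)),1)[:2] for u in(k.min(),k.max())])
print(Fe([.5544,.173,.19]),Fe([.5423,.0336,.19]))
rows(W(-70,71,245),FY)
E
```

```text
120 394 433 [array([-21.1,  32.9]), array([19. , 35.5])]
140 391 430 [array([-21.6,  12.4]), array([19.1, 15. ])]
160 389 427 [array([-21.2,  -8.9]), array([19.2, -6.2])]
180 382 423 [array([-26.1, -31.2]), array([ 18.3, -28.2])]
[-15.55952026  69.29726783 190.        ] [-13.75451954 -70.61524759 190.        ]
[0.88, -3.01, 4.5, 0.02, 0.02, 0.22]
[0.8, -3.03, 4.51, 0.02, 0.02, 0.22]
[0.72, -3.04, 4.52, 0.02, 0.02, 0.22]
```

Request:
drive_tool(commands=[0.9,-3,4.5,0,0,0.2,0.8,-3,4.5,0,0,0.2,0.7,-3,4.5,0,0,0.2,0,0,0,0,0,0], claw=1)

```text
time: 2.3
ee_pos: [0.497, 0.1859, 0.2415]
tcp_rot: [3.134, -0.136, -0.008]
wrist_force: [-0.7, 0.1, 0.1]
finger_gap: 0.142
```

Run:
```python
from h import *
st(); s=sensors.state(); print(np.round(Fe(s['ee_pos']),1), ctrl.tip_reach); rows(W(-70,71,192),FY)
```

```text
t 2.3 p [0.497  0.1859 0.2415] yaw -4.96 zax [-0.006 -0.005 -1.   ] gap 0.142 F [-0.7  0.1  0.1] j [ 0.21  0.24 -0.09  1.25 -0.    1.87]
[-73.9  76.4 241.5] 0.022
[0.41, 0.52, 4.95, 0.05, 0.05, 0.12]
```

Request:
drive_tool(commands=[0.4,0.5,4.9,0,0,0.1,0,0,0,0,0,0,2.5,0,0,0,0,0,2,0,0,0,0,0,2,0,0,0,0,0,1.2,0,0.3,0,0,0,1,0,0.5,0,0,0,0.5,0,0.5,0,0,0])

```text
time: 3.3
ee_pos: [0.5937, 0.1758, 0.1959]
tcp_rot: [3.138, -0.136, 0.011]
wrist_force: [-1.3, -1.0, 1.6]
finger_gap: 0.005
```

Run:
```python
from h import *
st(); s=sensors.state(); print(np.round(Fe(s['ee_pos']),1))
```

```text
t 3.3 p [0.5937 0.1758 0.1959] yaw -4.96 zax [ 0.007 -0.001 -1.   ] gap 0.005 F [-1.3 -1.   1.6] j [ 0.16  0.41  0.05  1.2  -0.    1.82]
[ 23.3  76.  195.9]
```

Request:
drive_tool(commands=[0,0.3,0.8,0,0,0,-0.2,0.2,0.8,0,0,0,-0.2,0,0.7,0,0,0,0,0,0,0,0,0])

```text
time: 3.8
ee_pos: [0.5927, 0.1711, 0.1748]
tcp_rot: [-3.138, 0.136, -0.028]
wrist_force: [-0.7, 0.3, 7.1]
finger_gap: 0.003
```

Run:
```python
from h import *
st(); s=sensors.state(); print(np.round(Fe(s['ee_pos']),1))
```

```text
t 3.8 p [0.5927 0.1711 0.1748] yaw -4.96 zax [ 0.018 -0.    -1.   ] gap 0.003 F [-0.7  0.3  7.1] j [ 0.15  0.41 -0.    1.14 -0.    1.81]
[ 22.8  71.2 174.8]
```

Run:
```python
from h import *
rows(W(-10,40,246),FY,n=2);print();rows(W(-75,-72,246),FY)
```

```text
[-1.6, 1.53, -3.59, -0.01, -0.08, 0.06]
[-1.62, 1.55, -3.58, -0.01, -0.08, 0.06]

[-2.46, 3.55, -1.83, -0.0, -0.04, 0.03]
[-2.46, 3.55, -1.82, -0.0, -0.04, 0.03]
[-2.45, 3.56, -1.8, -0.0, -0.04, 0.03]
[-2.45, 3.57, -1.79, -0.0, -0.04, 0.03]
```

Request:
drive_tool(commands=[0,0,-3.6,0,-0.1,0.1,-1.6,1.5,-3.6,0,-0.1,0,-2.2,3.5,0,0,0,0,-2.2,3.5,0,0,0,0,-2.2,3.5,0,0,0,0,-1.4,2,0,0,0,0,0,0,0,0,0,0])

```text
time: 4.68
ee_pos: [0.4701, 0.0375, 0.2415]
tcp_rot: [3.136, -0.151, -0.037]
wrist_force: [0.9, -0.2, 0.7]
finger_gap: -0.003
```

Run:
```python
from h import *
st(); s=sensors.state(); print(np.round(Fe(s['ee_pos']),1)); rows(W(-70,-70,190),FY,n=2)
c=cam('wrist','w2.png')
```

```text
t 4.67 p [0.4701 0.0375 0.2415] yaw -5.51 zax [-0.024 -0.001 -1.   ] gap -0.003 F [ 0.9 -0.2  0.7] j [-0.09  0.14 -0.21  1.25 -0.    1.58]
[-86.  -73.9 241.5]
[0.86, -0.2, 2.55, 0.02, 0.11, 0.02]
[0.83, -0.2, 2.56, 0.02, 0.11, 0.02]
```

View pics/w2.png

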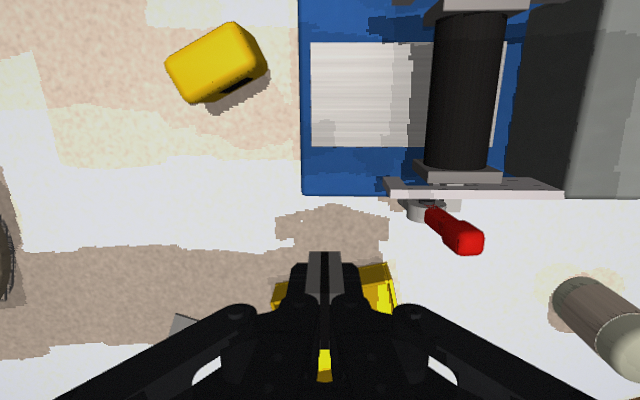

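The right lever (red, 430–480, 210–250) is still upright, with the closed fingers in front of it. Next I flip it with the same motion.

Request:
drive_tool(commands=[0.8,-0.2,2.6,0,0.1,0,0.8,-0.2,2.6,0,0.1,0,2.5,0,0,0,0,0,2.5,0,0,0,0,0,2,0,0,0,0,0,1.2,0,0.3,0,0,0,0.8,0,0.8,0,0,0,0,0,0.8,0,0,0])

```text
time: 5.72
ee_pos: [0.5627, 0.038, 0.1698]
tcp_rot: [3.13, -0.138, -0.057]
wrist_force: [-18.6, -0.9, 74.6]
finger_gap: -0.003
```

Run:
```python
from h import *
st(); s=sensors.state(); print(np.round(Fe(s['ee_pos']),1)); rows(W(20,-71,174),FY,n=2)
```

```text
t 5.72 p [0.5627 0.038  0.1698] yaw -5.08 zax [-0.037 -0.007 -0.999] gap -0.003 F [-18.6  -0.9  74.6] j [-0.07  0.36 -0.1   1.15 -0.01  1.59]
[  6.1 -64.2 169.8]
[0.68, 0.35, -0.23, 0.05, 0.17, 0.05]
[0.69, 0.34, -0.22, 0.05, 0.17, 0.05]
```

Request:
drive_tool(commands=[0,0,-1,0,0,0,0,0,-3,0,0.3,0,0,0,-4,0,0.2,0,-2,-3,-2,0,0,0,0,0,0,0,0,0])

```text
time: 6.35
ee_pos: [0.5484, 0.0752, 0.2729]
tcp_rot: [3.129, -0.132, 0.033]
wrist_force: [0.6, -0.4, -0.4]
finger_gap: -0.0
```

Run:
```python
from h import *
st(); s=sensors.state(); print(np.round(Fe(s['ee_pos']),1))
c=cam('wrist','w3.png'); rows(W(-95,0,330),FY)
```

```text
t 6.35 p [0.5484 0.0752 0.2729] yaw -4.82 zax [ 0.02 -0.01 -1.  ] gap -0.0 F [ 0.6 -0.4 -0.4] j [-0.    0.25  0.01  1.31 -0.01  1.65]
[-11.8 -28.6 272.9]
[-4.1, -1.51, -3.0, 0.04, -0.1, 0.07]
[-4.15, -1.49, -2.95, 0.04, -0.1, 0.07]
```

View pics/w3.png

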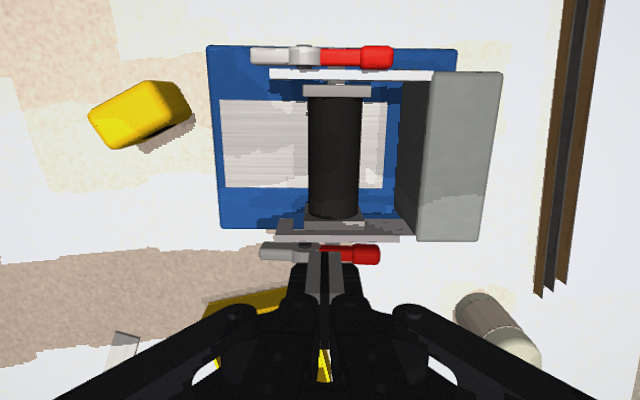

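Both levers lie open: handles point to the rear, (345–395,57) and (325–380,254), lobes forward. The roller is still seated at (335,155). Now I measure the roller and go above it.

Run:
```python
from h import *
c=cam('wrist'); hsv=cv2.cvtColor(c['img'],cv2.COLOR_BGR2HSV)
m=(hsv[:,:,2]<60)
for v in (110,130,150,170,190):
    k=np.where(m[v,280:385])[0]+280; print(v,k.min(),k.max(),[np.round(Fe(onz(c,u,v,.12)),1)[:2] for u in(k.min(),k.max())])
b=[q for z in (((0,170,80),(6,255,255)),) for q in blobs(c['img'],*z,30)]
for q in b: print('red',np.round(q[:2]),np.round(Fe(onz(c,q[0],q[1],.142)),1))
rows(W(0,0,240),FY); print(); rows(W(0,0,122),FY)
```

```text
110 307 360 [array([-21.3,  33.7]), array([17.7, 34.2])]
130 308 359 [array([-20.6,  19.3]), array([17.6, 19.8])]
150 308 358 [array([-20.6,   4.4]), array([17.4,  4.8])]
170 308 358 [array([-20.6, -11. ]), array([ 18.1, -10.6])]
190 308 357 [array([-20.6, -27. ]), array([ 18. , -26.7])]
red [359.  55.] [ 12.5  69.3 142. ]
red [356. 253.] [ 16.4 -70.5 142. ]
[1.12, -3.02, 3.1, 0.09, -0.18, 0.13]

[0.3, -1.05, 4.97, 0.03, -0.06, 0.04]
[0.32, -1.03, 4.97, 0.03, -0.06, 0.04]
[0.35, -1.02, 4.97, 0.03, -0.06, 0.04]
```

Request:
drive_tool(commands=[1.1,-3.0,1,0.1,-0.2,0.1,0,0,0,0,0,0], claw=0.2)

```text
time: 6.7
ee_pos: [0.5631, 0.1024, 0.2582]
tcp_rot: [-3.137, 0.153, 0.008]
wrist_force: [-1.1, -0.5, 0.0]
finger_gap: 0.417
```

Run:
```python
from h import *
st(); print(np.round(Fe(sensors.state()['ee_pos']),1)); rows(W(-1.5,0,200),FY,n=2)
```

```text
t 6.7 p [0.5631 0.1024 0.2582] yaw -5.6 zax [-0.005  0.001 -1.   ] gap 0.417 F [-1.1 -0.5  0. ] j [0.04 0.31 0.05 1.32 0.   1.71]
[ 1.000e-01 -1.000e-01  2.582e+02]
[-0.06, -0.0, 2.91, -0.0, 0.02, 0.01]
[-0.07, -0.0, 2.91, -0.0, 0.02, 0.01]
```

Request:
drive_tool(commands=[-0.1,0,2.9,0,0,0,0,0,2.9,0,0,0,0,0,0,0,0,0])

```text
time: 7.08
ee_pos: [0.5617, 0.1006, 0.1962]
tcp_rot: [3.137, -0.155, -0.013]
wrist_force: [-1.1, -1.1, 0.4]
finger_gap: 0.8
```

Run:
```python
from h import *
st(); print(np.round(Fe(sensors.state()['ee_pos']),1)); rows(W(-1,0,122),FY,n=3)
```

```text
t 7.08 p [0.5617 0.1006 0.1962] yaw -5.66 zax [-0.008 -0.001 -1.   ] gap 0.8 F [-1.1 -1.1  0.4] j [ 0.04  0.33 -0.07  1.18 -0.    1.71]
[ -1.1  -2.  196.2]
[0.02, -0.07, 2.47, 0.0, 0.03, 0.0]
[0.02, -0.07, 2.47, 0.0, 0.03, 0.0]
[0.01, -0.07, 2.47, 0.0, 0.03, 0.0]
```

Request:
drive_tool(commands=[0,-0.1,2.5,0,0,0,0,-0.1,2.5,0,0,0,0,0,2.4,0,0,0,0,0,0,0,0,0])

```text
time: 7.58
ee_pos: [0.5639, 0.1002, 0.124]
tcp_rot: [3.136, -0.159, -0.007]
wrist_force: [0.3, -0.0, 0.3]
finger_gap: 0.797
```

Run:
```python
from h import *
st(); print(np.round(Fe(sensors.state()['ee_pos']),1)); rows(W(-1,0,122),FY,n=1)
```

```text
t 7.58 p [0.5639 0.1002 0.124 ] yaw -5.79 zax [-0.004 -0.002 -1.   ] gap 0.797 F [ 0.3 -0.   0.3] j [ 0.04  0.38 -0.18  1.01 -0.    1.71]
[  1.1  -2.2 124. ]
[-0.21, -0.22, 0.21, 0.02, 0.04, -0.02]
```

Close on the rubber.

Request:
drive_tool(commands=[-0.2,-0.1,0.2,0,0,0,0,0,0,0,0,0,0,0,0,0,0,0,0,0,0,0,0,0,0,0,0,0,0,0], claw=1)

```text
time: 8.2
ee_pos: [0.5626, 0.1012, 0.1243]
tcp_rot: [3.136, -0.159, -0.004]
wrist_force: [-0.9, 0.3, -6.1]
finger_gap: 0.452
```

Run:
```python
from h import *
st(); print(np.round(Fe(sensors.state()['ee_pos']),1))
```

```text
t 8.2 p [0.5626 0.1012 0.1243] yaw -5.81 zax [-0.003 -0.002 -1.   ] gap 0.452 F [-0.9  0.3 -6.1] j [ 0.04  0.38 -0.19  1.01 -0.    1.71]
[ -0.3  -1.4 124.3]
```

Request:
drive_tool(commands=[0,0,-0.1,0,0,0,-0.8,0,0,0,0,0,-0.8,0,0,0,0,0,-0.5,0,0,0,0,0,0,0,0,0,0,0])

```text
time: 8.82
ee_pos: [0.5392, 0.1035, 0.125]
tcp_rot: [3.136, -0.159, -0.007]
wrist_force: [0.1, -0.3, -6.5]
finger_gap: 0.449
```

Run:
```python
from h import *
st(); print(np.round(Fe(sensors.state()['ee_pos']),1)); rows(W(-22.3,-1,90),FY,n=3)
```

```text
t 8.82 p [0.5392 0.1035 0.125 ] yaw -5.8 zax [-0.005 -0.002 -1.   ] gap 0.449 F [ 0.1 -0.3 -6.5] j [ 0.04  0.34 -0.24  0.99 -0.    1.72]
[-23.8  -1.4 125. ]
[0.05, -0.02, 1.17, 0.01, 0.01, -0.01]
[0.05, -0.01, 1.17, 0.01, 0.01, -0.01]
[0.05, -0.01, 1.17, 0.01, 0.01, -0.01]
```

Request:
drive_tool(commands=[0.1,0,1.1,0,0,0,0,0,1.1,0,0,0,0,0,0.9,0,0,0,0,0,0,0,0,0])

```text
time: 9.32
ee_pos: [0.5402, 0.1032, 0.0911]
tcp_rot: [3.135, -0.159, -0.008]
wrist_force: [0.6, -0.1, -4.7]
finger_gap: 0.449
```

Run:
```python
from h import *
st(); print(np.round(Fe(sensors.state()['ee_pos']),1)); rows(W(-100,0,94),FY,n=4)
```

```text
t 9.32 p [0.5402 0.1032 0.0911] yaw -5.81 zax [-0.005 -0.002 -1.   ] gap 0.449 F [ 0.6 -0.1 -4.7] j [ 0.04  0.37 -0.29  0.92 -0.    1.72]
[-22.8  -1.5  91.1]
[-1.93, -0.04, -0.06, 0.01, 0.01, -0.0]
[-1.93, -0.04, -0.07, 0.01, 0.01, -0.0]
[-1.93, -0.04, -0.07, 0.01, 0.01, -0.0]
[-1.93, -0.04, -0.07, 0.01, 0.01, -0.0]
```

Request:
drive_tool(commands=[-2,0,-0.1,0,0,0,-2,0,-0.1,0,0,0,-2,0,-0.1,0,0,0,-1.1,0,0,0,0,0,0,0,0,0,0,0])

```text
time: 9.95
ee_pos: [0.4692, 0.1105, 0.0945]
tcp_rot: [3.136, -0.16, -0.005]
wrist_force: [0.8, -0.8, -5.8]
finger_gap: 0.447
```

Run:
```python
from h import *
st(); print(np.round(Fe(sensors.state()['ee_pos']),1)); rows([.495,.20,.24],FY)
```

```text
t 9.95 p [0.4692 0.1105 0.0945] yaw -5.84 zax [-0.003 -0.002 -1.   ] gap 0.447 F [ 0.8 -0.8 -5.8] j [ 0.07  0.25 -0.45  0.87 -0.    1.74]
[-94.1  -1.4  94.5]
[0.4, -2.28, -3.64, 0.01, 0.01, -0.01]
[0.41, -2.29, -3.64, 0.01, 0.01, -0.01]
[0.41, -2.29, -3.64, 0.01, 0.01, -0.01]
[0.42, -2.29, -3.64, 0.01, 0.01, -0.01]
```

Lift straight up, then toward the cradle side for a look with the wrist camera (it sits on the +y side of the tool).

Request:
drive_tool(commands=[0,0,-3.6,0,0,0,0,0,-4,0,0,0,0,0,-4,0,0,0,0.4,-3,-4,0,0,0,0.4,-4,-3,0,0,0,0.4,-4,0,0,0,0,0,0,0,0,0,0])

```text
time: 10.82
ee_pos: [0.501, 0.2215, 0.288]
tcp_rot: [-3.137, 0.167, -0.01]
wrist_force: [0.9, -0.4, -5.8]
finger_gap: 0.448
```

Run:
```python
from h import *
st(); c=cam('wrist','w4.png')
```

```text
t 10.82 p [0.501  0.2215 0.288 ] yaw -6.08 zax [ 0.006  0.    -1.   ] gap 0.448 F [ 0.9 -0.4 -5.8] j [ 0.27  0.25  0.04  1.36 -0.    1.95]
```

View pics/w4.png

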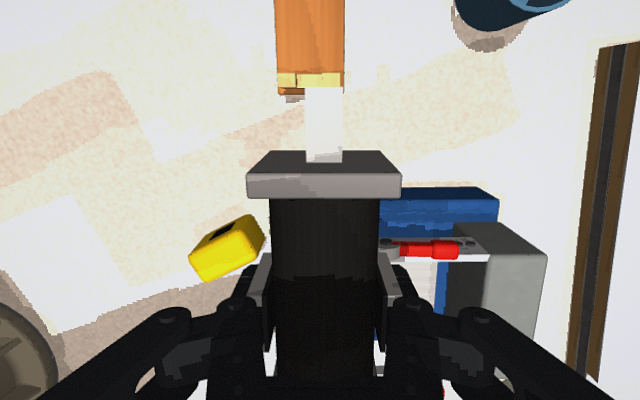

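The picture shows the roller held level (axle end at (324,125)) and the cradle partly hidden at the top (310,40). I shift toward the robot to see all of the cradle beside the roller.

Request:
drive_tool(commands=[-4,-2.5,-1,0,0,0,-4,-2.5,0,0,0,0,-4,-2.5,0,0,0,0,-2,-2.5,0,0,0,0,0,0,0,0,0,0])

```text
time: 11.5
ee_pos: [0.3716, 0.3336, 0.2957]
tcp_rot: [3.134, -0.18, 0.009]
wrist_force: [0.2, -1.2, -5.8]
finger_gap: 0.445
```

Run:
```python
from h import *
st(); c=cam('wrist','w5.png')
```

```text
t 11.5 p [0.3716 0.3336 0.2957] yaw -6.57 zax [ 0.006 -0.003 -1.   ] gap 0.445 F [ 0.2 -1.2 -5.8] j [ 0.57  0.15 -0.06  1.36 -0.01  2.26]
```

View pics/w5.png

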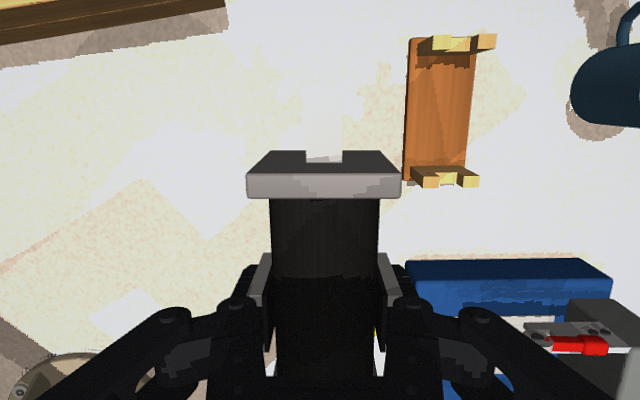

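Run:
```python
from h import *
c=cam('wrist'); im=c['img']; hsv=cv2.cvtColor(im,cv2.COLOR_BGR2HSV)
cv2.imwrite('pics/w5c.png',cv2.resize(im[25:195,390:510],None,fx=3.5,fy=3.5,interpolation=cv2.INTER_NEAREST))
print(hsv[100,440],hsv[42,442],hsv[178,467],hsv[182,425])
m=cv2.inRange(hsv,(5,120,60),(18,255,255))
L=[];Rr=[]
for v in range(60,165):
    k=np.where(m[v,395:490])[0]+395
    L.append((k.min()-.5,v));Rr.append((k.max()+.5,v))
for l in(L,Rr):
    p,d=line(c,l,.012); print(np.round(p,4),np.round(np.degrees(np.arctan2(d[1],d[0])),2),l[0],l[-1])
```

```text
[ 13 174 185] [ 25 108 218] [ 26 104 221] [ 19 125 221]
[0.4695 0.3837] 83.79 (np.float64(408.5), 60) (np.float64(402.5), 164)
[0.5375 0.3695] 84.21 (np.float64(474.5), 60) (np.float64(463.5), 164)
```

View pics/w5c.png

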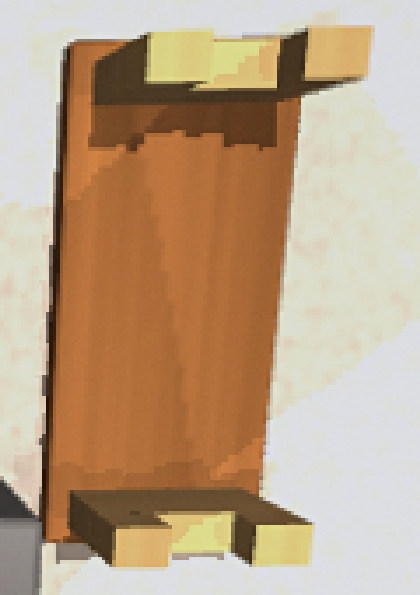

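The crop shows the four horn tops: far ones centred near crop (180,57) and (339,52), near ones (141,547) and (283,545). I cast them onto z = 68 mm.

Run:
```python
from h import *
c=cam('wrist')
px=lambda X,Y:((X+.5)/3.5-.5+390,(Y+.5)/3.5-.5+25)
P={}
for n,X,Y in(('fl',148,57),('fr',373,52),('nl',113,547),('nr',312,545),('fnl',213,57),('fnr',305,52),('nnl',170,547),('nnr',255,545)): P[n]=onz(c,*px(X,Y),.068)[:2]
mid={k:(P[k+'l']+P[k+'r'])/2 for k in('f','n','fn','nn')}
for k in mid: print(k,np.round(mid[k],4),'width',round(np.linalg.norm(P[k+'l']-P[k+'r']),4))
f=(mid['f']+mid['fn'])/2; n=(mid['n']+mid['nn'])/2; d=f-n
print('centre',np.round((f+n)/2,4),'span',np.linalg.norm(d),'yaw',np.degrees(np.arctan2(d[1],d[0]))-90)
# held roller: axle end at rim (324,125..160) and block edges
m=cv2.cvtColor(c['img'],cv2.COLOR_BGR2HSV)
for v in(215,235):
    k=np.where(m[v,255:395,2]<70)[0]+255; print(v,k.min(),k.max(),[np.round(onz(c,u,v,sensors.state()['ee_pos'][2]-.003),4) for u in(k.min(),k.max())])
for u,v in((247,175),(401,175),(306,160),(342,160)): print(u,v,np.round(onz(c,u,v,sensors.state()['ee_pos'][2]-.003+(.023 if v==175 else .006)),4))
st()
```

```text
f [0.5118 0.4374] width 0.0567
n [0.4983 0.3105] width 0.0564
fn [0.5115 0.4375] width 0.0231
nn [0.4984 0.3105] width 0.024
centre [0.505 0.374] span 0.12763473480361454 yaw -5.971747352729338
215 270 378 [array([0.3573, 0.3679, 0.2927]), array([0.3962, 0.3632, 0.2927])]
235 271 377 [array([0.3564, 0.3602, 0.2927]), array([0.3952, 0.3555, 0.2927])]
247 175 [0.3572 0.3879 0.3157]
401 175 [0.4007 0.3827 0.3157]
306 160 [0.3733 0.3873 0.2987]
342 160 [0.3851 0.3859 0.2987]
t 11.65 p [0.3731 0.3323 0.2957] yaw -6.75 zax [ 0.006 -0.003 -1.   ] gap 0.442 F [-0.1 -0.3 -5.2] j [ 0.57  0.15 -0.06  1.36 -0.01  2.26]
```

Run:
```python
from h import *
c=cam('wrist'); s=sensors.state(); z=s['ee_pos'][2]-.0043; Rt=R.from_rotvec(s['tcp_rot'])
im=c['img']; g=im[:,:,1].astype(int)
print(g[140:204:1,290])
for u,v in((290,171.5),(360,171.5),(290,198.5),(360,198.5),(247,185),(401,185)): print(u,v,np.round(Rt.inv().apply(onz(c,u,v,z+.023)-s['ee_pos'])*1000,1))
st()
rows([.505,.374,.25],-6,n=4)
```

```text
[223 223 222 223 224 222 223 223 225 232 121  55  52  55  54  56  51  55
  56  55  57  55  55  56  56  53  54  56  56  55  54  55  52  98 127 144
 148 149 148 151 147 146 145 144 144 144 142 142 141 141 140 141 138 140
 137 138 138 119  65  34  28  29  27  30]
290 171.5 [ -9.9 -53.9 -18.9]
360 171.5 [ 10.3 -53.9 -18.8]
290 198.5 [-10.1 -45.9 -18.9]
360 198.5 [ 10.5 -45.8 -18.7]
247 185 [-22.5 -50.  -19. ]
401 185 [ 22.3 -49.9 -18.7]
t 11.7 p [0.3733 0.3322 0.2957] yaw -6.78 zax [ 0.006 -0.003 -1.   ] gap 0.445 F [ 0.3  0.8 -5.2] j [ 0.57  0.15 -0.06  1.36 -0.01  2.26]
[3.14, -1.43, 1.16, 0.01, -0.02, -0.03]
[3.15, -1.42, 1.15, 0.01, -0.02, -0.03]
[3.15, -1.41, 1.15, 0.01, -0.02, -0.03]
[3.16, -1.39, 1.15, 0.01, -0.02, -0.03]
```

Request:
drive_tool(commands=[3.1,-1.4,1.2,0,0,0,3.1,-1.4,1.2,0,0,0,3.1,-1.4,1.2,0,0,0,3,-1.2,1.2,0,0,0,0,0,0,0,0,-0.1])

```text
time: 12.32
ee_pos: [0.5107, 0.3661, 0.2461]
tcp_rot: [3.132, -0.183, 0.011]
wrist_force: [-0.7, -0.5, -5.4]
finger_gap: 0.45
```

Run:
```python
from h import *
st(); rows([.505,.3724,.12],-6,n=4)
```

```text
t 12.32 p [0.5107 0.3661 0.2461] yaw -6.7 zax [ 0.007 -0.004 -1.   ] gap 0.45 F [-0.7 -0.5 -5.4] j [ 0.5   0.42  0.18  1.33 -0.01  2.19]
[-0.18, -0.15, 3.15, 0.01, -0.02, -0.03]
[-0.18, -0.15, 3.15, 0.01, -0.02, -0.03]
[-0.17, -0.15, 3.15, 0.01, -0.02, -0.03]
[-0.16, -0.14, 3.15, 0.01, -0.02, -0.03]
```

Request:
drive_tool(commands=[-0.2,-0.2,3.1,0,0,-0.1,-0.2,-0.2,3.1,0,0,0,-0.2,-0.2,3.1,0,0,0,0,0,2.5,0,0,0,0,0,0,0,0,0])

```text
time: 12.95
ee_pos: [0.5075, 0.367, 0.1257]
tcp_rot: [3.131, -0.177, 0.008]
wrist_force: [-0.5, 0.1, -5.5]
finger_gap: 0.448
```

Run:
```python
from h import *
st(); rows([.505,.3724,.095],-6,n=1)
```

```text
t 12.95 p [0.5075 0.367  0.1257] yaw -6.46 zax [ 0.005 -0.006 -1.   ] gap 0.448 F [-0.5  0.1 -5.5] j [ 0.5   0.47 -0.04  1.06 -0.01  2.18]
[-0.32, -0.52, 3.07, 0.05, -0.05, -0.08]
```

Request:
drive_tool(commands=[-0.3,-0.5,0.8,0.1,0,-0.1,0,0,1,0,0,0,0,0,0,0,0,0])

```text
time: 13.32
ee_pos: [0.5067, 0.3728, 0.11]
tcp_rot: [-3.129, 0.16, -0.015]
wrist_force: [-1.0, 0.3, -5.4]
finger_gap: 0.446
```

Run:
```python
from h import *
st(); rows([.505,.3724,.061],-6,n=3)
```

```text
t 13.32 p [0.5067 0.3728 0.11  ] yaw -5.86 zax [ 0.01   0.008 -1.   ] gap 0.446 F [-1.   0.3 -5.4] j [ 0.51  0.48 -0.06  1.01  0.    2.18]
[-0.07, 0.03, 1.63, -0.03, -0.03, 0.01]
[-0.06, 0.03, 1.63, -0.03, -0.03, 0.01]
[-0.06, 0.02, 1.63, -0.03, -0.03, 0.01]
```

Request:
drive_tool(commands=[-0.1,0,1.6,0,0,0,-0.1,0,1.6,0,0,0,0,0,1.3,0,0,0,0,0,0,0,0,0])

```text
time: 13.82
ee_pos: [0.505, 0.3735, 0.0619]
tcp_rot: [-3.129, 0.16, -0.015]
wrist_force: [-0.4, -1.2, -4.6]
finger_gap: 0.45
```

Run:
```python
from h import *
st(); rows([.505,.3724,.061],-6,n=1)
```

```text
t 13.82 p [0.505  0.3735 0.0619] yaw -5.85 zax [ 0.01   0.008 -1.   ] gap 0.45 F [-0.4 -1.2 -4.6] j [ 0.51  0.52 -0.13  0.91  0.    2.18]
[0.01, 0.11, 0.09, -0.08, -0.09, 0.02]
```

Request:
drive_tool(commands=[0,0,0.15,0,0,0,0,0,0,0,0,0])

```text
time: 14.08
ee_pos: [0.5056, 0.3738, 0.0608]
tcp_rot: [-3.129, 0.16, -0.017]
wrist_force: [-0.5, -0.3, -4.7]
finger_gap: 0.444
```

Request:
drive_tool(commands=[0,0,0,0,0,0,0,0,0,0,0,0,0,0,0,0,0,0,0,0,0,0,0,0,0,0,-3,0,0,0,0,0,-5,0,0,0,0,0,-5,0,0,0,0,0,0,0,0,0], claw=0.2)

```text
time: 15.08
ee_pos: [0.5059, 0.3736, 0.1983]
tcp_rot: [-3.125, 0.16, -0.026]
wrist_force: [-1.2, -1.0, -0.2]
finger_gap: 0.798
```

Run:
```python
from h import *
st(); rows([.47,.20,.30],-6)
```

```text
t 15.07 p [0.5059 0.3736 0.1983] yaw -5.87 zax [ 0.018  0.012 -1.   ] gap 0.798 F [-1.2 -1.  -0.2] j [0.51 0.42 0.07 1.2  0.   2.18]
[-0.41, 4.37, -2.61, -0.03, -0.04, 0.01]
[-0.41, 4.38, -2.59, -0.03, -0.04, 0.01]
[-0.42, 4.39, -2.58, -0.03, -0.04, 0.01]
[-0.43, 4.4, -2.56, -0.03, -0.04, 0.01]
```

Request:
drive_tool(commands=[0.4,5.2,-3,0,0,0,0.4,5.2,-3,0,0,0,0.4,5.2,-3,0,0,0,0.4,5.2,-2,0,0,0,0.4,5.2,-1,0,0,0,0.4,5.2,-1,0,0,0,0.4,5.2,0,0,0,0,0.4,5.2,0,0,0,0], claw=0.2)

```text
time: 16.08
ee_pos: [0.4927, -0.0541, 0.3212]
tcp_rot: [-3.128, 0.147, -0.021]
wrist_force: [1.0, 0.3, -1.2]
finger_gap: 0.796
```

Request:
drive_tool(commands=[0.5,5.2,0,0,0,0,0.5,5.2,0,0,0,0,0.5,5.2,0,0,0,0,0.4,4,0,0,0,0,0.2,2,0,0,0,0,0,0,0,0,0,0])

```text
time: 16.82
ee_pos: [0.4906, -0.2809, 0.313]
tcp_rot: [-3.124, 0.156, -0.013]
wrist_force: [0.3, 0.1, 0.3]
finger_gap: 0.801
```

Run:
```python
from h import *
st(); c=cam('wrist','w6.png')
```

```text
t 16.82 p [ 0.4906 -0.2809  0.313 ] yaw -5.72 zax [ 0.009  0.014 -1.   ] gap 0.801 F [0.3 0.1 0.3] j [-0.67  0.29  0.15  1.44  0.02  1.  ]
```

View pics/w6.png

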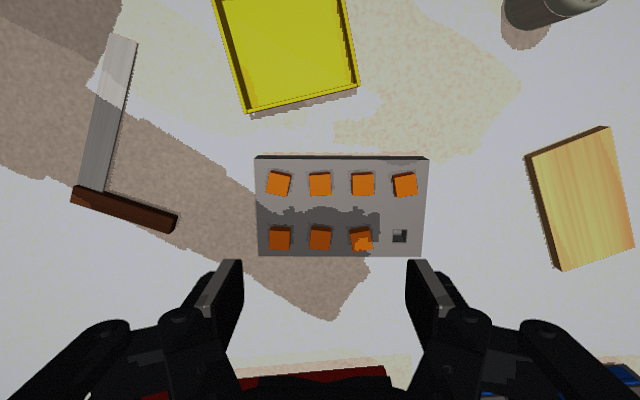

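The wrist view shows the tray with 7 pins (heads at about (278,184),(320,184),(362,184),(405,185),(280,238),(320,237),(361,240); pocket at (400,236) empty) and the dish at (288,50).

Run:
```python
from h import *
c=cam('wrist'); im=c['img']
for b in blobs(im,(6,170,90),(18,255,255),150):
    if not(150<b[1]<265 and 250<b[0]<430): continue
    P=np.array([onz(c,*p[0],.046)[:2] for p in b[3]],np.float32); r=cv2.minAreaRect(P)
    print('pin',np.round(b[:3],0),'rect',np.round(r[0],4),np.round(r[1],4),round(r[2],1))
# pocket
print('pocket',np.round(onz(c,400,236,.03),4))
t=cam('top')
for b in blobs(t['img'],(22,120,60),(35,255,255),800)[:1]:
    P=np.array([onz(t,*p[0],.04)[:2] for p in b[3]],np.float32); r=cv2.minAreaRect(P); print('dish',np.round(r[0],4),np.round(r[1],4),r[2])
Q=[onz(c,u,v,.04)[:2] for u,v in((248,114),(359,86))]; print('dish near corners',np.round(Q,4),np.linalg.norm(Q[0]-Q[1]))
rows([.50,-.31,.20],84)
```

```text
pin [363. 185. 412.] rect [ 0.5337 -0.3013] [0.0237 0.0235] 86.4
pin [405. 186. 406.] rect [ 0.5812 -0.3071] [0.0242 0.0234] 5.8
pin [278. 185. 404.] rect [ 0.4402 -0.291 ] [0.0236 0.0236] 71.4
pin [320. 185. 392.] rect [ 0.4866 -0.2963] [0.0237 0.0232] 88.1
pin [279. 240. 348.] rect [ 0.4326 -0.3568] [0.0234 0.0232] 81.9
pin [320. 240. 342.] rect [ 0.4795 -0.3614] [0.0232 0.0235] 77.4
pin [361. 242. 340.] rect [ 0.5272 -0.368 ] [0.0234 0.0234] 6.0
pocket [ 0.5759 -0.3721  0.03  ]
dish [ 0.4673 -0.14  ] [0.1256 0.1275] 7.6299028396606445
dish near corners [[ 0.4182 -0.2124]
 [ 0.5381 -0.1959]] 0.12100505357109043
[0.07, 0.2, 0.71, -0.0, -0.01, -0.93]
[0.05, 0.2, 0.71, -0.0, -0.01, -0.93]
[0.03, 0.21, 0.71, -0.0, -0.01, -0.93]
[0.01, 0.21, 0.71, -0.0, -0.01, -0.93]
[-0.01, 0.21, 0.71, -0.0, -0.01, -0.93]
[-0.03, 0.21, 0.71, -0.0, -0.01, -0.93]
[-0.05, 0.2, 0.71, -0.0, -0.01, -0.93]
[-0.07, 0.2, 0.71, -0.0, -0.01, -0.93]
[-0.08, 0.19, 0.71, -0.0, -0.01, -0.93]
[-0.1, 0.18, 0.71, -0.0, -0.01, -0.93]
[-0.12, 0.17, 0.71, -0.0, -0.01, -0.93]
[-0.13, 0.16, 0.71, -0.0, -0.01, -0.93]
[-0.15, 0.14, 0.71, -0.0, -0.01, -0.93]
[-0.16, 0.13, 0.71, -0.0, -0.01, -0.93]
[-0.17, 0.11, 0.71, -0.0, -0.01, -0.93]
[-0.18, 0.1, 0.71, -0.0, -0.01, -0.93]
```

Request:
drive_tool(commands=[0,0,0.7,0,0,-1,0,0,0.7,0,0,-1,0,0,0.7,0,0,-1,0,0,0.7,0,0,-1,0,0,0.7,0,0,-1,0,0,0.7,0,0,-1,0,0,0.7,0,0,-1,0,0,0.7,0,0,-1], claw=0.4)

```text
time: 17.98
ee_pos: [0.4942, -0.2642, 0.2609]
tcp_rot: [-2.896, -1.202, -0.029]
wrist_force: [0.1, 0.0, -0.2]
finger_gap: 0.604
```

Request:
drive_tool(commands=[0,0,0.7,0,0,-1,0,0,0.7,0,0,-1,0,0,0.7,0,0,-1,0,0,0.7,0,0,-1,0,0,0.7,0,0,-1,0,0,0.7,0,0,-1,0,0,0.7,0,0,-0.9,0,0,0,0,0,0])

```text
time: 18.98
ee_pos: [0.497, -0.249, 0.214]
tcp_rot: [2.239, 2.199, 0.034]
wrist_force: [-0.1, 0.2, 1.3]
finger_gap: 0.599
```

Run:
```python
from h import *
st(); rows([.4402,-.291,.11],84)
```

```text
t 18.98 p [ 0.497 -0.249  0.214] yaw 88.99 zax [ 0.018  0.013 -1.   ] gap 0.599 F [-0.1  0.2  1.3] j [-0.62  0.28 -0.09  1.19  0.02 -0.6 ]
[-1.48, -1.93, 3.41, 0.05, -0.04, 0.28]
[-1.52, -1.87, 3.43, 0.05, -0.04, 0.28]
[-1.55, -1.8, 3.45, 0.05, -0.04, 0.28]
```

Request:
drive_tool(commands=[-1.5,-1.9,3.4,0,0,0.3,-1.5,-1.9,3.4,0,0,0.3,-1.6,-1.8,3.4,0,0,0.3,0,0,0,0,0,0])

```text
time: 19.48
ee_pos: [0.4425, -0.2889, 0.1116]
tcp_rot: [2.339, 2.084, 0.038]
wrist_force: [-1.1, 1.0, -0.1]
finger_gap: 0.6
```

Run:
```python
from h import *
st(); rows([.4402,-.291,.055],84,n=2)
```

```text
t 19.48 p [ 0.4425 -0.2889  0.1116] yaw 83.4 zax [ 0.024  0.01  -1.   ] gap 0.6 F [-1.1  1.  -0.1] j [-0.74  0.3  -0.33  0.93  0.02 -0.63]
[-0.15, -0.16, 2.82, 0.11, -0.06, -0.05]
[-0.13, -0.13, 2.83, 0.11, -0.06, -0.05]
```

Request:
drive_tool(commands=[-0.2,-0.2,2.8,0.1,-0.1,0,-0.1,-0.1,2.8,0.1,0,0,0,0,0,0,0,0])

```text
time: 19.85
ee_pos: [0.445, -0.2918, 0.06]
tcp_rot: [2.339, 2.085, 0.006]
wrist_force: [0.3, -0.3, 0.5]
finger_gap: 0.598
```

Request:
drive_tool(commands=[0,0,0,0,0,0,0,0,0,0,0,0,0,0,0,0,0,0,0,0,0,0,0,0], claw=1)

```text
time: 20.35
ee_pos: [0.4486, -0.2932, 0.0655]
tcp_rot: [2.332, 2.081, 0.009]
wrist_force: [-0.6, -0.3, 0.2]
finger_gap: 0.244
```

Run:
```python
from h import *
st()
```

```text
t 20.35 p [ 0.4486 -0.2932  0.0655] yaw 83.48 zax [ 0.015 -0.009 -1.   ] gap 0.244 F [-0.6 -0.3  0.2] j [-0.73  0.36 -0.38  0.82  0.   -0.62]
```

Request:
drive_tool(commands=[0,0,0,0,0,0])

```text
time: 20.48
ee_pos: [0.4485, -0.2931, 0.0656]
tcp_rot: [2.332, 2.08, 0.009]
wrist_force: [-0.2, -0.2, -0.6]
finger_gap: 0.25
```

Run:
```python
from h import *
st(); c=cam('wrist','w7.png')
```

```text
t 20.48 p [ 0.4485 -0.2931  0.0656] yaw 83.48 zax [ 0.015 -0.009 -1.   ] gap 0.25 F [-0.2 -0.2 -0.6] j [-0.73  0.36 -0.38  0.82  0.   -0.62]
```

View pics/w7.png

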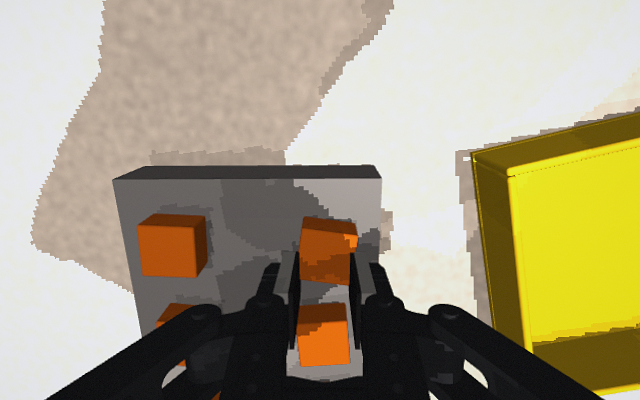

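The pin head at (328,250) is gripped only at its rear edge (tool about 8 mm too far in +x and too high), so I regrip.

Request:
drive_tool(commands=[0,0,0,0,0,0,0,0,0,0,0,0,0,-0.8,0,-0.1,0,0,0,0,0.8,0,0,0,0,0,0,0,0,0], claw=0.4)

```text
time: 21.15
ee_pos: [0.4397, -0.2921, 0.0566]
tcp_rot: [2.327, 2.075, 0.02]
wrist_force: [0.1, 0.1, -0.7]
finger_gap: 0.602
```

Run:
```python
from h import *
st();rows([.4402,-.291,.055],84,n=1)
```

```text
t 21.15 p [ 0.4397 -0.2921  0.0566] yaw 83.45 zax [ 0.026 -0.009 -1.   ] gap 0.602 F [ 0.1  0.1 -0.7] j [-0.74  0.35 -0.42  0.78  0.01 -0.63]
[0.11, 0.03, 0.16, 0.26, 0.06, -0.09]
```

Request:
drive_tool(commands=[0.1,0,0.2,0.2,0,0,0,0,0,0,0,0,0,0,0,0,0,0,0,0,0,0,0,0,0,0,0,0,0,0], claw=1)

```text
time: 21.78
ee_pos: [0.4401, -0.2915, 0.0547]
tcp_rot: [2.339, 2.086, -0.004]
wrist_force: [-1.1, -0.7, -0.6]
finger_gap: 0.28
```

Run:
```python
from h import *
st()
```

```text
t 21.77 p [ 0.4401 -0.2915  0.0547] yaw 83.45 zax [ 0.003 -0.008 -1.   ] gap 0.28 F [-1.1 -0.7 -0.6] j [-0.74  0.37 -0.4   0.8  -0.   -0.62]
```

Request:
drive_tool(commands=[0,0,-3.5,0,0,0,0,0,-3.5,0,0,0,4.3,-0.6,0,0,0,0,4.3,-0.6,0,0,0,0,4.3,-0.6,0,0,0,0,4.3,-0.6,0,0,0,0,0,0,0,0,0,0])

```text
time: 22.65
ee_pos: [0.437, -0.1138, 0.1251]
tcp_rot: [2.339, 2.081, 0.001]
wrist_force: [0.0, -0.4, -0.8]
finger_gap: 0.272
```

```bash
cat >> h.py <<'E'
def dish():
    t=cam('top'); b=blobs(t['img'],(22,120,60),(35,255,255),300)
    out=[]
    for q in b:
        P=np.array([onz(t,*p[0],.04)[:2] for p in q[3]],np.float32); r=cv2.minAreaRect(P)
        if .35<r[0][0]<.65 and -.25<r[0][1]<.05: out.append((np.round(r[0],4),np.round(r[1],4),round(r[2],1)))
    print('dish',out)
E
python3 - <<'E'
from h import *
st();dish();rows([.433,-.116,.068],84,n=2)
E
```

```text
t 22.65 p [ 0.437  -0.1138  0.1251] yaw 83.31 zax [ 0.008 -0.008 -1.   ] gap 0.272 F [ 0.  -0.4 -0.8] j [-0.43  0.15 -0.49  0.92 -0.   -0.31]
dish []
[-0.05, -0.25, 2.86, 0.04, 0.04, -0.06]
[-0.05, -0.24, 2.86, 0.04, 0.04, -0.06]
```

Request:
drive_tool(commands=[-0.1,-0.2,2.8,0,0,0,0,-0.2,2.8,0,0,0,0,0,0,0,0,0])

```text
time: 23.08
ee_pos: [0.4362, -0.1193, 0.069]
tcp_rot: [2.338, 2.073, 0.003]
wrist_force: [-0.8, 0.2, -0.1]
finger_gap: 0.271
```

Request:
drive_tool(commands=[0,0,0,0,0,0,0,0,0,0,0,0,0,0,-3,0,0,0,0,0,-2,0,0,0,-4.3,1.7,0,0,0,0,-4.3,1.7,0,0,0,0,-4.3,1.7,0,0,0,0,-4.3,1.7,0,0,0,0], claw=0.4)

```text
time: 24.08
ee_pos: [0.4879, -0.3039, 0.133]
tcp_rot: [2.325, 2.069, 0.01]
wrist_force: [0.1, -0.7, 0.3]
finger_gap: 0.6
```

Run:
```python
from h import *
st();dish();rows([.4866,-.2963,.055],84,n=2)
```

```text
t 24.07 p [ 0.4879 -0.3039  0.133 ] yaw 83.33 zax [ 0.025 -0.018 -1.   ] gap 0.6 F [ 0.1 -0.7  0.3] j [-0.7   0.35 -0.2   0.99  0.   -0.58]
dish [(array([ 0.4667, -0.14  ]), array([0.1256, 0.1283]), 7.2)]
[0.76, -0.38, 3.91, 0.15, 0.1, -0.07]
[0.72, -0.32, 3.92, 0.15, 0.1, -0.07]
```

Request:
drive_tool(commands=[0.8,-0.4,3.4,0.2,0.1,-0.1,0.6,-0.4,3.4,0.1,0.1,0,0,0,0,0,0,0])

```text
time: 24.5
ee_pos: [0.4873, -0.3011, 0.0673]
tcp_rot: [2.339, 2.089, 0.001]
wrist_force: [-0.5, -0.2, 0.0]
finger_gap: 0.601
```

Run:
```python
from h import *
st();rows([.4866,-.2963,.055],84,n=1)
```

```text
t 24.5 p [ 0.4873 -0.3011  0.0673] yaw 83.54 zax [ 0.004 -0.004 -1.   ] gap 0.601 F [-0.5 -0.2  0. ] j [-0.69  0.43 -0.27  0.87 -0.   -0.58]
[0.47, -0.13, 1.22, 0.04, 0.03, -0.08]
```

Request:
drive_tool(commands=[0.5,-0.1,1.2,0,0,0,0,0,0,0,0,0])

```text
time: 24.75
ee_pos: [0.4883, -0.2967, 0.0573]
tcp_rot: [2.336, 2.087, 0.002]
wrist_force: [-0.2, -0.5, 0.1]
finger_gap: 0.604
```

Request:
drive_tool(commands=[0,0,0,0,0,0,0,0,0,0,0,0,0,0,0,0,0,0,0,0,0,0,0,0], claw=1)

```text
time: 25.25
ee_pos: [0.4899, -0.2976, 0.0602]
tcp_rot: [2.332, 2.084, 0.003]
wrist_force: [0.2, 0.7, -0.2]
finger_gap: 0.259
```

Request:
drive_tool(commands=[0,0,-3.5,0,0,0,0,0,-3.5,0,0,0,4.4,-0.9,0,0,0,0,4.4,-0.9,0,0,0,0,4.4,-0.9,0,0,0,0,4.4,-0.9,0,0,0,0,0,0,0,0,0,0])

```text
time: 26.12
ee_pos: [0.4732, -0.1152, 0.1302]
tcp_rot: [2.333, 2.079, 0.004]
wrist_force: [-0.1, -0.6, 0.1]
finger_gap: 0.256
```

Run:
```python
from h import *
st();rows([.468,-.116,.068],84,n=2)
```

```text
t 26.12 p [ 0.4732 -0.1152  0.1302] yaw 83.39 zax [ 0.013 -0.011 -1.   ] gap 0.256 F [-0.1 -0.6  0.1] j [-0.4   0.21 -0.41  0.94 -0.   -0.29]
[-0.04, -0.29, 3.11, 0.07, 0.04, -0.05]
[-0.06, -0.27, 3.11, 0.07, 0.04, -0.05]
```

Request:
drive_tool(commands=[0,-0.3,3,0.1,0,0,-0.1,-0.3,3,0.1,0.1,-0.1,0,0,0,0,0,0])

```text
time: 26.5
ee_pos: [0.4696, -0.118, 0.0702]
tcp_rot: [-2.333, -2.101, 0.004]
wrist_force: [0.2, 0.6, -0.1]
finger_gap: 0.257
```

Request:
drive_tool(commands=[0,0,0,0,0,0,0,0,0,0,0,0,0,0,-3,0,0,0,0,0,-2,0,0,0,-4.2,2.1,0,0,0,0,-4.2,2.1,0,0,0,0,-4.2,2.1,0,0,0,0,-4.2,2.1,0,0,0,0], claw=0.4)

```text
time: 27.5
ee_pos: [0.5415, -0.2992, 0.1328]
tcp_rot: [2.321, 2.098, 0.003]
wrist_force: [0.2, 0.3, 0.1]
finger_gap: 0.602
```

Run:
```python
from h import *
st();dish();rows([.5337,-.3013,.066],84,n=2)
```

```text
t 27.5 p [ 0.5415 -0.2992  0.1328] yaw 84.21 zax [ 0.01  -0.008 -1.   ] gap 0.602 F [0.2 0.3 0.1] j [-0.63  0.44 -0.06  1.05 -0.   -0.53]
dish [(array([ 0.4674, -0.1403]), array([0.1256, 0.1278]), 7.7)]
[0.2, -0.58, 3.34, 0.07, 0.06, 0.0]
[0.18, -0.56, 3.34, 0.07, 0.06, 0.0]
```

Request:
drive_tool(commands=[0,-0.3,3.3,0.1,0.1,0,0,-0.5,3.3,0,0,0,0,0,0,0,0,0])

```text
time: 27.92
ee_pos: [0.5388, -0.3096, 0.069]
tcp_rot: [2.33, 2.091, 0.005]
wrist_force: [-1.1, -0.6, -0.1]
finger_gap: 0.602
```

Run:
```python
from h import *
st();rows([.5337,-.3013,.054],84,n=1)
```

```text
t 27.93 p [ 0.5388 -0.3096  0.069 ] yaw 83.8 zax [ 0.01  -0.006 -1.   ] gap 0.602 F [-1.1 -0.6 -0.1] j [-0.65  0.5  -0.14  0.92  0.   -0.54]
[0.78, -0.62, 1.49, 0.1, 0.05, -0.03]
```

Request:
drive_tool(commands=[0.8,-0.6,1.4,0.1,0,0,0,0,0,0,0,0,0,0,0.1,0,0,0])

```text
time: 28.3
ee_pos: [0.5358, -0.3012, 0.0573]
tcp_rot: [2.331, 2.093, -0.005]
wrist_force: [0.5, -0.4, 0.3]
finger_gap: 0.599
```

Request:
drive_tool(commands=[0,0,0,0,0,0,0,0,0,0,0,0,0,0,0,0,0,0,0,0,0,0,0,0], claw=1)

```text
time: 28.8
ee_pos: [0.5369, -0.3019, 0.0592]
tcp_rot: [2.328, 2.091, -0.004]
wrist_force: [0.4, -0.2, 0.1]
finger_gap: 0.262
```

Request:
drive_tool(commands=[0,0,-3.5,0,0,0,0,0,-3.5,0,0,0,4.5,-1.2,0,0,0,0,4.5,-1.2,0,0,0,0,4.5,-1.2,0,0,0,0,4.3,-1.2,0,0,0,0,0,0,0,0,0,0])

```text
time: 29.68
ee_pos: [0.5074, -0.1159, 0.1279]
tcp_rot: [2.331, 2.087, -0.003]
wrist_force: [-0.1, -0.3, -0.1]
finger_gap: 0.258
```

Run:
```python
from h import *
st();rows([.503,-.116,.068],84,n=2)
```

```text
t 29.68 p [ 0.5074 -0.1159  0.1279] yaw 83.67 zax [ 0.007 -0.011 -1.   ] gap 0.258 F [-0.1 -0.3 -0.1] j [-0.37  0.28 -0.33  0.96 -0.01 -0.26]
[0.0, -0.24, 2.99, 0.04, 0.05, -0.03]
[-0.01, -0.23, 2.99, 0.04, 0.05, -0.03]
```

Request:
drive_tool(commands=[0,-0.3,3,0,0,0,0,-0.2,2.9,0,0,0,0,0,0,0,0,0])

```text
time: 30.05
ee_pos: [0.5103, -0.1195, 0.0737]
tcp_rot: [2.319, 2.078, 0.01]
wrist_force: [0.1, 0.2, -0.3]
finger_gap: 0.26
```

Request:
drive_tool(commands=[0,0,0,0,0,0,0,0,0,0,0,0,0,0,-3,0,0,0,-2.2,1.1,-2,0,0,0,-4.2,2.2,0,0,0,0,-4.2,2.2,0,0,0,0,-4.2,2.2,0,0,0,0,-2,1,0,0,0,0], claw=0.4)

```text
time: 31.05
ee_pos: [0.5775, -0.3014, 0.1281]
tcp_rot: [2.321, 2.08, 0.006]
wrist_force: [-0.1, 0.6, 0.5]
finger_gap: 0.596
```

Request:
drive_tool(commands=[0,0,0,0,0,0])

```text
time: 31.18
ee_pos: [0.5775, -0.3034, 0.1274]
tcp_rot: [2.324, 2.077, 0.006]
wrist_force: [-0.3, 1.0, -0.8]
finger_gap: 0.598
```

Run:
```python
from h import *
st();dish();rows([.5812,-.3071,.066],84,n=2)
c=cam('wrist')
for b in blobs(c['img'],(6,150,60),(18,255,255),100): print(np.round(b[:3]),np.round(onz(c,b[0],b[1],.03),3))
```

```text
t 31.18 p [ 0.5775 -0.3034  0.1274] yaw 83.59 zax [ 0.019 -0.016 -1.   ] gap 0.598 F [-0.3  1.  -0.8] j [-0.61  0.5   0.01  1.06 -0.   -0.49]
dish [(array([ 0.4673, -0.1403]), array([0.1259, 0.1277]), 7.4)]
[-0.17, 0.17, 3.07, 0.1, 0.06, -0.03]
[-0.19, 0.2, 3.07, 0.1, 0.06, -0.03]
[ 193.   57. 2518.] [ 0.478 -0.365  0.03 ]
[ 201.  148. 2022.] [ 0.528 -0.372  0.03 ]
[ 619.   43. 1672.] [ 0.498 -0.134  0.03 ]
[ 316.  225. 1643.] [ 0.585 -0.309  0.03 ]
```

Request:
drive_tool(commands=[-0.2,0.2,3,0.2,0.1,0,-0.2,0.2,3,0,0,0,0,0,0,0,0,0])

```text
time: 31.65
ee_pos: [0.5799, -0.3024, 0.0671]
tcp_rot: [-2.336, -2.099, 0.004]
wrist_force: [-0.3, 0.3, -0.2]
finger_gap: 0.603
```

Run:
```python
from h import *
st();rows([.5812,-.3071,.054],84,n=1)
```

```text
t 31.65 p [ 0.5799 -0.3024  0.0671] yaw 83.88 zax [-0.003 -0.001 -1.   ] gap 0.603 F [-0.3  0.3 -0.2] j [-0.6   0.57 -0.03  0.98 -0.   -0.5 ]
[-0.45, 0.18, 1.31, -0.02, 0.01, -0.02]
```

Request:
drive_tool(commands=[-0.4,0.1,1.3,0,0,0,0,0,0,0,0,0,0,-0.1,0.2,0,0,0])

```text
time: 32.02
ee_pos: [0.5806, -0.3059, 0.0545]
tcp_rot: [2.334, 2.1, -0.002]
wrist_force: [0.9, -1.3, -0.6]
finger_gap: 0.603
```

Request:
drive_tool(commands=[0,0,0,0,0,0,0,0,0,0,0,0,0,0,0,0,0,0,0,0,0,0,0,0], claw=1)

```text
time: 32.52
ee_pos: [0.581, -0.3068, 0.0562]
tcp_rot: [2.332, 2.098, -0.002]
wrist_force: [-0.7, -0.5, -0.0]
finger_gap: 0.271
```

Request:
drive_tool(commands=[0,0,-3.5,0,0,0,0,0,-3.5,0,0,0,3.2,-3.9,0,0,0,0,3.2,-3.9,0,0,0,0,3.2,-3.9,0,0,0,0,3.2,-3.9,0,0,0,0,0,0,0,0,0,0])

```text
time: 33.4
ee_pos: [0.4354, -0.1586, 0.1254]
tcp_rot: [2.333, 2.098, 0.001]
wrist_force: [1.3, -0.1, 1.0]
finger_gap: 0.264
```

Run:
```python
from h import *
st();rows([.438,-.163,.068],84,n=2)
```

```text
t 33.4 p [ 0.4354 -0.1586  0.1254] yaw 83.91 zax [ 0.003 -0.003 -1.   ] gap 0.264 F [ 1.3 -0.1  1. ] j [-0.52  0.18 -0.46  0.93 -0.   -0.42]
[-0.2, 0.14, 2.87, 0.02, 0.01, -0.01]
[-0.2, 0.15, 2.87, 0.02, 0.01, -0.01]
```

Request:
drive_tool(commands=[-0.2,0.1,2.9,0,0,0,-0.2,0.1,2.7,0,0,0,0,0,0,0,0,0])

```text
time: 33.78
ee_pos: [0.4404, -0.1644, 0.0701]
tcp_rot: [2.328, 2.095, 0.005]
wrist_force: [0.3, 0.1, -1.6]
finger_gap: 0.265
```

Request:
drive_tool(commands=[0,0,0,0,0,0,0,0,0,0,0,0,0,0,-3,0,0,0,-2,0.2,-2,0,0,0,-4.4,0.3,0,0,0,0,-4.4,0.3,0,0,0,0,-4.4,0.3,0,0,0,0,-3.2,0.3,0,0,0,0], claw=0.4)

```text
time: 34.78
ee_pos: [0.4397, -0.3551, 0.1318]
tcp_rot: [2.312, 2.092, 0.01]
wrist_force: [-0.3, 0.4, -0.2]
finger_gap: 0.598
```

Request:
drive_tool(commands=[0,0,0,0,0,0])

```text
time: 34.9
ee_pos: [0.4401, -0.358, 0.1328]
tcp_rot: [2.313, 2.087, 0.009]
wrist_force: [0.6, 0.1, 0.0]
finger_gap: 0.598
```

Run:
```python
from h import *
st();dish();rows([.4326,-.3568,.066],84,n=2)
```

```text
t 34.9 p [ 0.4401 -0.358   0.1328] yaw 84.1 zax [ 0.022 -0.015 -1.   ] gap 0.598 F [0.6 0.1 0. ] j [-0.83  0.34 -0.22  0.98  0.01 -0.72]
dish [(array([ 0.4671, -0.1404]), array([0.1259, 0.1277]), 7.6)]
[-0.0, -0.44, 3.33, 0.11, 0.06, 0.01]
[-0.03, -0.4, 3.33, 0.11, 0.06, 0.01]
```

Request:
drive_tool(commands=[0,-0.4,3.2,0.2,0.1,0,0,-0.4,3.2,0.1,0,0,0,0,0,0,0,0])

```text
time: 35.33
ee_pos: [0.4334, -0.354, 0.0696]
tcp_rot: [-2.326, -2.105, 0.01]
wrist_force: [-0.6, 0.9, -0.1]
finger_gap: 0.6
```

Run:
```python
from h import *
st();rows([.4326,-.3568,.0535],84,n=1)
```

```text
t 35.33 p [ 0.4334 -0.354   0.0696] yaw 84.3 zax [-0.008 -0.001 -1.   ] gap 0.6 F [-0.6  0.9 -0.1] j [-0.83  0.41 -0.29  0.88 -0.01 -0.73]
[-0.28, -0.04, 1.61, -0.07, 0.02, 0.05]
```

Request:
drive_tool(commands=[-0.3,0,1.5,0,0,0,0,0,0,0,0,0,0,-0.1,0.1,0,0,0])

```text
time: 35.7
ee_pos: [0.4339, -0.3572, 0.0559]
tcp_rot: [2.327, 2.11, -0.009]
wrist_force: [0.4, -0.7, -0.1]
finger_gap: 0.599
```

Request:
drive_tool(commands=[0,0,0,0,0,0,0,0,0,0,0,0,0,0,0,0,0,0,0,0,0,0,0,0], claw=1)

```text
time: 36.2
ee_pos: [0.4345, -0.358, 0.0576]
tcp_rot: [2.325, 2.108, -0.009]
wrist_force: [-0.1, 0.5, -0.9]
finger_gap: 0.26
```

Request:
drive_tool(commands=[0,0,-3.5,0,0,0,0,0,-3.5,0,0,0,4.9,0.5,0,0,0,0,4.9,0.5,0,0,0,0,4.9,0.5,0,0,0,0,4.7,0.4,0,0,0,0,0,0,0,0,0,0])

```text
time: 37.08
ee_pos: [0.4743, -0.1634, 0.1279]
tcp_rot: [2.327, 2.102, -0.009]
wrist_force: [0.2, -0.2, -0.7]
finger_gap: 0.257
```

Run:
```python
from h import *
st();rows([.473,-.163,.068],84,n=2)
```

```text
t 37.08 p [ 0.4743 -0.1634  0.1279] yaw 84.18 zax [-0.    -0.008 -1.   ] gap 0.257 F [ 0.2 -0.2 -0.7] j [-0.49  0.25 -0.36  0.96 -0.01 -0.39]
[0.04, -0.07, 2.99, 0.0, 0.04, 0.02]
[0.03, -0.07, 2.99, 0.0, 0.04, 0.02]
```

Request:
drive_tool(commands=[0,-0.1,3,0,0,0,0,-0.1,2.9,0,0,0,0,0,0,0,0,0])

```text
time: 37.45
ee_pos: [0.4748, -0.1662, 0.0693]
tcp_rot: [2.322, 2.098, -0.006]
wrist_force: [0.2, 0.2, 1.0]
finger_gap: 0.26
```

Request:
drive_tool(commands=[0,0,0,0,0,0,0,0,0,0,0,0,0,0,-3,0,0,0,-2,0.4,-2,0,0,0,-4.5,0.4,0,0,0,0,-4.5,0.4,0,0,0,0,-4.5,0.4,0,0,0,0,-3.2,0.4,0,0,0,0], claw=0.4)

```text
time: 38.45
ee_pos: [0.4753, -0.3602, 0.128]
tcp_rot: [2.317, 2.098, -0.009]
wrist_force: [0.1, -0.1, -0.0]
finger_gap: 0.6
```

Request:
drive_tool(commands=[0,0,0,0,0,0])

```text
time: 38.58
ee_pos: [0.4752, -0.3631, 0.1285]
tcp_rot: [2.319, 2.093, -0.009]
wrist_force: [0.3, 0.1, 0.3]
finger_gap: 0.599
```

Run:
```python
from h import *
st();dish();rows([.4795,-.3614,.066],84,n=2)
c=cam('wrist','w8.png')
```

```text
t 38.58 p [ 0.4752 -0.3631  0.1285] yaw 84.13 zax [ 0.008 -0.017 -1.   ] gap 0.599 F [0.3 0.1 0.3] j [-0.78  0.41 -0.13  1.01 -0.01 -0.68]
dish [(array([ 0.4671, -0.1404]), array([0.1261, 0.1277]), 7.5)]
[0.09, 0.19, 3.12, 0.04, 0.07, 0.02]
[0.06, 0.21, 3.12, 0.04, 0.07, 0.02]
```

View pics/w8.png

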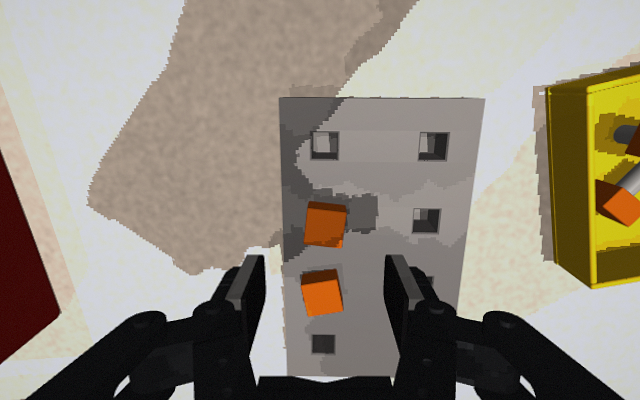

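Two pins remain in the tray, heads at (325,223) and (321,292); pins lie in the dish at right (620,200).

Request:
drive_tool(commands=[0.1,0.2,3.1,0.1,0.1,0,0,0.2,3,0,0,0,0,0,0,0,0,0])

```text
time: 39.05
ee_pos: [0.4794, -0.3568, 0.0673]
tcp_rot: [2.326, 2.111, -0.007]
wrist_force: [-0.0, 0.3, -0.9]
finger_gap: 0.598
```

Run:
```python
from h import *
st();rows([.4795,-.3614,.0535],84,n=1)
```

```text
t 39.05 p [ 0.4794 -0.3568  0.0673] yaw 84.46 zax [-0.003 -0.003 -1.   ] gap 0.598 F [-0.   0.3 -0.9] j [-0.77  0.47 -0.19  0.91 -0.   -0.68]
[-0.45, 0.06, 1.38, -0.03, 0.03, 0.08]
```

Request:
drive_tool(commands=[-0.4,0,1.3,0,0,0,0,0,0,0,0,0,0,-0.1,0.2,0,0,0])

```text
time: 39.42
ee_pos: [0.4792, -0.3607, 0.0545]
tcp_rot: [2.321, 2.111, -0.006]
wrist_force: [1.2, 0.5, 0.3]
finger_gap: 0.596
```

Request:
drive_tool(commands=[0,0,0,0,0,0,0,0,0,0,0,0,0,0,0,0,0,0,0,0,0,0,0,0], claw=1)

```text
time: 39.92
ee_pos: [0.48, -0.3621, 0.0563]
tcp_rot: [2.319, 2.108, -0.006]
wrist_force: [0.3, -1.1, 0.5]
finger_gap: 0.26
```

Request:
drive_tool(commands=[0,0,-3.5,0,0,0,0,0,-3.5,0,0,0,5,0.1,0,0,0,0,5,0.1,0,0,0,0,5,0.1,0,0,0,0,4.7,0.1,0,0,0,0,0,0,0,0,0,0])

```text
time: 40.8
ee_pos: [0.5026, -0.1612, 0.1256]
tcp_rot: [2.324, 2.106, -0.006]
wrist_force: [-0.4, -0.8, 0.0]
finger_gap: 0.267
```

Run:
```python
from h import *
st();rows([.505,-.163,.068],84,n=2)
```

```text
t 40.8 p [ 0.5026 -0.1612  0.1256] yaw 84.37 zax [ 0.001 -0.007 -1.   ] gap 0.267 F [-0.4 -0.8  0. ] j [-0.46  0.29 -0.3   0.97 -0.01 -0.36]
[-0.06, 0.12, 2.88, 0.01, 0.03, 0.03]
[-0.07, 0.12, 2.88, 0.01, 0.03, 0.03]
```

Request:
drive_tool(commands=[-0.1,0.1,2.9,0,0,0,0,0.1,2.8,0,0,0,0,0,0,0,0,0])

```text
time: 41.18
ee_pos: [0.5053, -0.1641, 0.0681]
tcp_rot: [2.321, 2.105, -0.006]
wrist_force: [-0.1, -0.2, -0.4]
finger_gap: 0.259
```

Request:
drive_tool(commands=[0,0,0,0,0,0,0,0,0,0,0,0,0,0,-3,0,0,0,-2,0.5,-2,0,0,0,-4.6,0.9,0,0,0,0,-4.6,0.9,0,0,0,0,-4.6,0.9,0,0,0,0,-3.4,0.8,0,0,0,0], claw=0.4)

```text
time: 42.18
ee_pos: [0.5299, -0.3659, 0.1318]
tcp_rot: [2.309, 2.1, -0.001]
wrist_force: [0.7, -0.7, 1.1]
finger_gap: 0.598
```

Request:
drive_tool(commands=[0,0,0,0,0,0])

```text
time: 42.3
ee_pos: [0.5302, -0.3693, 0.1328]
tcp_rot: [2.31, 2.094, -0.001]
wrist_force: [-1.2, 0.3, 0.2]
finger_gap: 0.602
```

Run:
```python
from h import *
st();dish();rows([.5272,-.368,.066],84,n=2)
```

```text
t 42.3 p [ 0.5302 -0.3693  0.1328] yaw 84.37 zax [ 0.015 -0.018 -1.   ] gap 0.602 F [-1.2  0.3  0.2] j [-0.73  0.49  0.01  1.07 -0.   -0.63]
dish [(array([ 0.4665, -0.1402]), array([0.126 , 0.1279]), 7.2)]
[0.03, -0.19, 3.33, 0.08, 0.07, 0.04]
[-0.0, -0.17, 3.33, 0.08, 0.07, 0.04]
```

Request:
drive_tool(commands=[0,-0.1,3.3,0.1,0.1,0.1,0,-0.1,3.3,0.1,0,0,0,0,0,0,0,0])

```text
time: 42.72
ee_pos: [0.5291, -0.3657, 0.0681]
tcp_rot: [2.335, 2.1, -0.009]
wrist_force: [0.3, 0.5, 0.5]
finger_gap: 0.601
```

Run:
```python
from h import *
st();rows([.5272,-.368,.0535],84,n=1)
```

```text
t 42.73 p [ 0.5291 -0.3657  0.0681] yaw 83.95 zax [-0.004 -0.005 -1.   ] gap 0.601 F [0.3 0.5 0.5] j [-0.73  0.55 -0.06  0.96 -0.01 -0.62]
[-0.24, -0.16, 1.46, -0.03, 0.05, -0.01]
```

Request:
drive_tool(commands=[-0.2,-0.2,1.4,0,0,0,0,0,0,0,0,0,0,-0.1,0.1,0,0,0])

```text
time: 43.1
ee_pos: [0.5273, -0.3673, 0.0561]
tcp_rot: [2.33, 2.099, -0.008]
wrist_force: [0.1, 0.3, -0.6]
finger_gap: 0.599
```

Request:
drive_tool(commands=[0,0,0,0,0,0,0,0,0,0,0,0,0,0,0,0,0,0,0,0,0,0,0,0], claw=1)

```text
time: 43.6
ee_pos: [0.528, -0.368, 0.058]
tcp_rot: [2.328, 2.097, -0.007]
wrist_force: [-0.1, 0.6, -0.2]
finger_gap: 0.262
```

Request:
drive_tool(commands=[0,0,-4,0,0,0,0,0,-4,0,0,0,5.5,-2,0,0,0,0,5.5,-2,0,0,0,0,5.5,-2,0,0,0,0,5.4,-2,0,0,0,0,0,0,0,0,0,0])

```text
time: 44.48
ee_pos: [0.4699, -0.1372, 0.1367]
tcp_rot: [2.329, 2.092, -0.006]
wrist_force: [0.5, -1.0, -0.2]
finger_gap: 0.259
```

Run:
```python
from h import *
st();rows([.470,-.139,.082],84,n=2)
```

```text
t 44.48 p [ 0.4699 -0.1372  0.1367] yaw 83.86 zax [ 0.004 -0.01  -1.   ] gap 0.259 F [ 0.5 -1.  -0.2] j [-0.44  0.21 -0.38  0.97 -0.01 -0.34]
[-0.06, 0.0, 2.74, 0.02, 0.05, -0.01]
[-0.07, 0.01, 2.74, 0.02, 0.05, -0.01]
```

Request:
drive_tool(commands=[-0.1,0,2.7,0,0,0,0,0,2.6,0,0,0,0,0,0,0,0,0])

```text
time: 44.85
ee_pos: [0.472, -0.1402, 0.0839]
tcp_rot: [2.325, 2.09, -0.005]
wrist_force: [0.3, 0.9, -0.7]
finger_gap: 0.262
```

Request:
drive_tool(commands=[0,0,0,0,0,0,0,0,0,0,0,0,0,0,-3,0,0,0,0,0,-5,0,0,0,-3,1.5,-5,0,0,0,-3,1.5,-5,0,0,0,-3,1.5,-3,0,0,0,0,0,0,0,0,0], claw=0.4)

```text
time: 45.85
ee_pos: [0.5077, -0.2365, 0.3095]
tcp_rot: [2.318, 2.082, -0.001]
wrist_force: [-0.2, 0.7, -1.5]
finger_gap: 0.596
```

Run:
```python
from h import *
st();dish(); c=cam('wrist','w9.png'); s=cam('scene','s9.png')
i=cv2.resize(s['img'][140:300,150:500],None,fx=2,fy=2,interpolation=cv2.INTER_CUBIC); cv2.imwrite('pics/s9c.png',i)
```

```text
t 45.85 p [ 0.5077 -0.2365  0.3095] yaw 83.86 zax [ 0.017 -0.02  -1.   ] gap 0.596 F [-0.2  0.7 -1.5] j [-0.58  0.26  0.1   1.39 -0.01 -0.47]
dish [(array([ 0.4626, -0.1427]), array([0.1255, 0.127 ]), 7.4)]
```

View pics/w9.png

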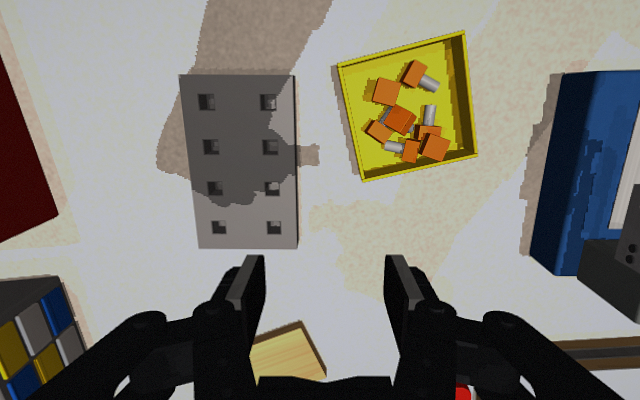

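View pics/s9c.png

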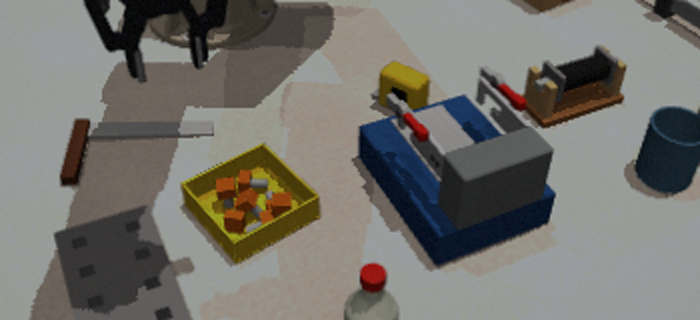

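All eight pockets are empty and all pins lie inside the flat dish at (405,105). In the scene crop both levers are open and the roller sits between the cradle uprights at (575,70). I check the roller with numbers, then hand in.

Run:
```python
from h import *
for n in('top','scene'):
    c=cam(n); u,v=proj(c,[.505,.374,.056]); h=cv2.cvtColor(c['img'],cv2.COLOR_BGR2HSV)
    w=26; x0,y0=int(u)-w,int(v)-w; m=(cv2.inRange(h[y0:y0+2*w,x0:x0+2*w],(0,0,0),(180,255,45 if n=='top' else 40)))
    k=max(cv2.findContours(m,0,1)[0],key=cv2.contourArea); M=cv2.moments(k)
    p=(M['m10']/M['m00']+x0,M['m01']/M['m00']+y0); r=cv2.minAreaRect(k)
    print(n,'expected',np.round([u,v],1),'rubber',np.round(p,1),'area',M['m00'],np.round(r[1],1),'world@z.066',np.round(onz(c,*p,.066),4))
st()
```

```text
top expected [202.8 204.6] rubber [199.  204.4] area 303.0 [27.6 16.1] world@z.066 [0.5053 0.3829 0.066 ]
scene expected [438.3 176. ] rubber [441.5 176.3] area 348.5 [19.3 35.8] world@z.066 [0.5197 0.3702 0.066 ]
t 46.1 p [ 0.5051 -0.2325  0.3048] yaw 84.05 zax [ 0.009 -0.014 -1.   ] gap 0.598 F [ 0.7 -0.9  0.5] j [-0.57  0.26  0.09  1.39 -0.01 -0.47]
```

The two rubber blobs disagree by up to 9–15 mm (shadows may be included), so I look closer once.

Run:
```python
from h import *
a=cam('scene')['img'][150:205,395:485]; b=cam('top')['img'][185:225,165:245]
a=cv2.resize(a,(630,385),interpolation=cv2.INTER_CUBIC); b=cv2.resize(b,(430,215),interpolation=cv2.INTER_CUBIC)
o=np.zeros((600,630,3),'u1'); o[:385]=a; o[385:,:430]=np.clip(b*1.8,0,255); cv2.imwrite('pics/z.png',o)
```

```text
(no output)
```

View pics/z.png

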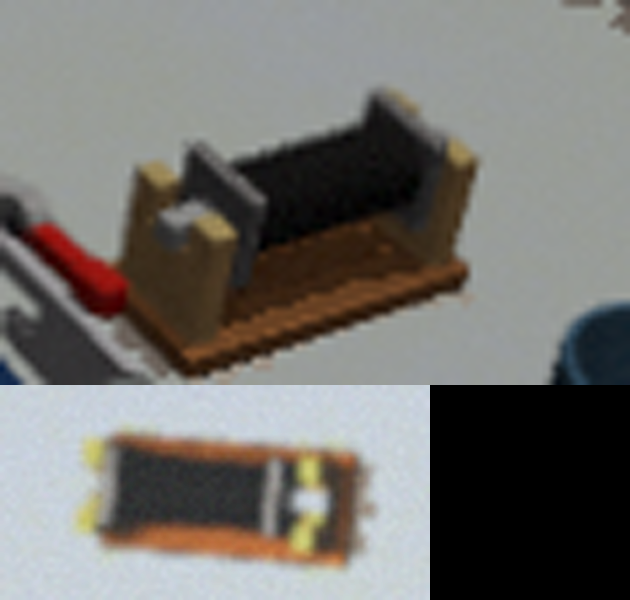

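The zoom shows the axle end lying in the near notch at (180,222), both blocks between the uprights. The roller is a few mm toward +y, limited to about 6 mm by the uprights, inside the 14 mm limit. Handing in.

```bash
python3 -c "
from h import *
print(ctrl.sign_off())"
```

```text
the job is handed in; nothing more can be done
None
```

The job is done and handed in at about 46 s of robot time; the sign-off gave no verdict. I flipped both levers open and took the roller forward, down and out of its slots. I then laid it in the cradle and put all 7 pins (tray position pin3's pocket was empty) into the dish.

**Last checks**
- **Levers:** both show open in the scene picture.
- **Pins and dish:** all eight pockets are empty and every pin lies inside the dish. The dish stands flat, less than 1 cm from where it started.
- **Bystanders:** those in the last pictures look unmoved by eye; I did not measure them.
- **Gripper:** open and clear of everything.

**What disagreed or went wrong**
- **Roller position:** the colour-blob check put it about 9 mm off centre along the axle in the top view and about 15 mm off in x in the scene view, probably because shadows were included. A zoom showed the near axle end in its notch and both end blocks between the uprights. That allows at most about 6 mm each way, within the 14 mm limit, though I did not measure it.
- **Right lever:** pushing it open briefly reached 75 N at the wrist. That is under the 120 N wrist limit, and I backed off at once.
- **First pin:** it was gripped at its edge at first, so I regripped it.

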